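Load a handle scale into the drilling jig

TASK

Load the dark wooden handle scale into the drilling jig so that its pin hole can be drilled: first swing the spring clip up until it stays open, then lay the scale flat on the jig's base plate and slide it in under the bush plate until it is fully home, touching the end stop (set by the last user, out of sight under the plate: feel for it) and both the side fence and the dowel. Then swing the clip back and, keeping hold of its knob, lower it gently onto the scale, so that it clamps the scale and does not snap down. Push only lightly against fence, dowel and stop, which bruise the wood, and leave the other tools and parts on the bench where they lie.

Things in the scene. Friction and masses are not known exactly. Their poses are not given: they have to be found in the camera images.
- jig: Drilling jig for handle scales, screwed to the bench. Grey metal base plate x -46 to +90, y -88 to +116 mm, top 12 mm above the bench. Origin at bench height under the middle of a seated scale's width. A scale lies along y and slides in along +y; side locators and clip hinge on its +x side, bush plate and end stop at the +y end. Only its place and yaw change.
- bush_plate (a point): Fixed steel plate with a brass drill bush, a roof over the stop end; this point: middle of its underside, 24 mm above the bench at x 6, y 57 mm of the jig. It spans x -20 to +32, y +36 to +78 mm, 6 mm thick (bush 4 mm higher). Slot under it 12 mm high, open to -x and -y. The adjustable end_stop is under it: its face (its origin) is somewhere from y = +53 to +69 mm, not measured: feel for it.
- locators: Two fixed steel side locators; origin and axes as the jig. Fence: face at x = +20 mm, y 0 to 78, 8 mm high above the base plate. Dowel: pin 8 mm thick, 9 mm high, at x 24, y -30, touching the same line x = +20. Between y -88 and -36 the scale's +x side is free for a finger. A push of more than 20 N on them, or on the end stop, bruises the scale.
- clip (a joint): Spring clip hinge, rad: 0 shut on nothing, grows as it swings up and over the jig's +x side, limit 1.8; about 0.05 on a seated scale. Over-centre spring: below 0.95 it pulls shut (0.44 N m at 0, none at 0.95), above it pulls open (0.4 N m at 1.8) and stays open. Let go above 0.15 it snaps over; more than 35 N of its foot dents the scale.
- clip_hinge (a point): Middle of the clip's hinge pin, 34 mm above the bench, at x = +47, y = +24 mm of the jig. The pin runs along the jig's y. The clip's rubber foot hangs 46 mm from the pin; shut, it leaves 7.5 mm over the base plate, so a scale cannot enter. Behind the hinge, to x = +84, is its spring strut.
- knob (a point): Middle of the clip's grip: black barrel 22 mm long (along the jig's y, like the pin), 16 mm thick, on a bar 12 mm wide and 5 mm thick, 85 mm from the hinge pin. Shut: 35 mm above the bench at x -38, y 24 mm of the jig, only the base plate below it. Up (1.8 rad): about 117 mm above the bench, over the hinge.
- seat (a point): Point of the jig where the centre of the scale lies when it is fully home, were the end stop at the middle of its range (face at y = +61): x = 0, y = -9 mm of the jig, 17 mm above the bench. x and z are exact; the true y differs by up to 8 mm either way with the stop. Axes as the jig.
- scale: Dark wooden handle scale: a plain flat slab 40 (x) x 140 (y) x 10 (z) mm, about 60 g, both ends and both faces alike. Loose, lies flat on the bench at the start. Origin at the centre of its underside.
- scale_center (a point): Centre of the scale, half-way up (5 mm above what it lies on). Axes as scale: y along its length.
- marker: Bystander: felt marker, 124 mm long, lying on the bench.
- loupe: Bystander: black eye loupe, a ring 37 mm wide and 22 mm high, on the bench.
- ferrule: Bystander: black ring, 23 mm wide and 22 mm high, standing on the bench.
- hammer: Bystander: small hammer, 200 mm long, lying on the bench.

How it is judged:
By the outcome, as a careful person would: the job done as asked, in the order asked, and still so for the second after the job is handed in, with the robot touching nothing.
It also fails if it takes over 72 s, if anything falls off the work surface, if the arm or the gripper's body presses on something with over 40 N, if the wrist force passes 120 N, or if a joint passes its speed limit or range.

ROBOT

A 6-joint arm with a two-finger parallel gripper is mounted at the origin on a cart in front of the work surface, level with it; the furniture and walls round the work are solid. World frame = base frame: x ahead of the robot, y to its left, z up, the work surface at z = 0. Lengths are in m, angles in rad, forces in N, time in s.
With the tool pointing down it reaches from about 0.425 to 0.95 m from the base axis. Payload 3.5 kg.
Tool frame: the origin (TCP) lies on the centre line of the jaws, within the pads' length; the fingertips stand 14 mm ahead of it and the grasp point (between the pads) lies 5 mm behind it (tips_ahead is the distance from the TCP to the fingertips, in m); y points along the fingers, z is the direction in which the jaws open and shut, and the axes are right-handed (so a half turn about y gives the same grasp; the last joint's range is limited). The gripper opens to 85 mm and grips with 20 to 120 N. Pads are 22 mm wide; open, the fingers measure 114 mm over their backs; the gripper's body (76 mm by 85 mm) begins 54 mm behind the grasp point. The pads swing forward as they close: fully open they stand 13 mm farther back than shut.
Start: joints at [0.99, 0.286, 1.577, -0, 1.279, -0.15], TCP at [0.282, 0.613, 0.245] pointing down, gripper open.
Joint ranges: [-2.77, 2.77], [-0.9, 2.22], [0.21, 2.48], [-1.53, 4.67], [0.24, 2.81], [-2.84, 2.84]. Speed limits (rad/s): [2.79, 2.79, 3.14, 3.14, 3.14, 3.14].

INTERFACE

Orientations are given as a unit quaternion [x, y, z, w].
In Python, from plant import get_state, read_camera, sign_off, tips_ahead gives the robot as it stands.
- The arm moves only by the tool send_rows, never from a script. Its argument "plan" is a list of rows, each a list of 2 entries, a list of its own where there are three numbers: the shift along the tool's x, y, z in units of 12 cm (1.0 is 12 cm), then the turn, a rotation vector about the tool's x, y, z in units of 360 degrees (1.0 is 360 degrees). In form: [[[tx, ty, tz], [rx, ry, rz]], ...]. A call has 1 to 12 rows; each row shifts and turns the commanded pose from where the row before left it, along the tool's axes as they then stand; what a row does not reach is not made up. A row lasts 1/10 s, in which the tool goes at most 50 mm and 8.59 degrees, less where a joint would pass 70% of its speed; a pose out of reach is approached as far as the arm can. A call with a number of a shift or a turn outside -1 to 1 is refused whole. A call with a gripper value outside its range is refused whole. "gripper" is the closure, from 0 (fully open) to 1 (shut), set as the call begins (left out, the last holds). The fingers move at their own pace and stop on an object; "grip_force" is the grip in N (left out, the last holds). Time passes only in rows, so rows that do not move let the fingers close. It gives the time, the measured TCP pose, the force and the opening at its end, in the units of the state.
- get_state(): the state, without advancing time (a new reading comes with each control period).
- read_camera(name): name is "side" or "top"; returns a dict with "img" (420x560x3 uint8, blue, green, red), "fx", "fy", "cx", "cy" (pixels), "world_from_camera" (4x4, takes a point from camera to world coordinates). Camera axes: x right, y down, z forward; pixel columns grow to the right and rows downward; lengths in m; the calibration is good to about 2 mm. A picture is of the moment at which its call begins. There is no depth.
- sign_off(): hands the job in, once; it reports no verdict.
The state is a dict: "time": time; "qpos": joint angles; "dq": joint speeds; "joint_efforts": joint torques, N m; "eef_pos": TCP position; "tcp_rot": TCP orientation; "contact_force": force on the tool from outside, world axes, zero at the start; "wrist_torque": the same for the moment, N m; "opening": opening from 0.0 (shut) to 1.0 (fully open).
Only numpy, scipy, OpenCV 4.12 (cv2) and the standard library are available. Lean on these libraries where they do the work, as an engineer would, in place of code of your own. Each camera call takes 0.05 s, during which the arm holds its last target. There are 200 camera calls.

## Working session

There is one attempt and no reset: what is moved stays moved. The work goes in short steps, Python scripts to look and compute and a tool call to move; the robot and the scene stay as the last step left them, time stands still between calls to the robot, and variables do not carry over. Pictures are saved under pics/ and viewed, about 8 in all and at most 12, crops included, and the job is handed in when it is done.

Besides the shell and the picture viewer there is one more tool, called after "Request:" as name([rows], argument=value, ...), one row to a line, values as JSON. send_rows: Moves the arm, as the interface text tells. Its arguments: {"type":"object","properties":{"plan":{"type":"array"},"gripper":{"type":"number"},"grip_force":{"type":"number"}},"required":["plan"]}

```bash
ls; mkdir -p pics; python3 - <<'E'
from plant import *
import cv2,numpy as np
s=get_state();print(s, tips_ahead)
for n in("top","side"):
    c=read_camera(n);cv2.imwrite(f"pics/{n}0.png",c["img"]);print(n,c["fx"],c["fy"],c["cx"],c["cy"],np.round(c["world_from_camera"],4).tolist())
E
```

```text
pics
{'time': 0.0, 'qpos': array([ 9.90010579e-01,  2.87218641e-01,  1.57820161e+00, -2.29547876e-05,
        1.27861632e+00, -1.49957007e-01]), 'dq': array([ 0.00043067,  0.00096824, -0.00224876, -0.00154594, -0.00016107,
       -0.00098979]), 'joint_efforts': array([ 1.26797175e-03, -4.05964100e+01, -2.92636192e+01, -4.16943851e-05,
        5.73365527e-03,  2.16292511e-05]), 'eef_pos': array([0.28149306, 0.61280045, 0.24389851]), 'tcp_rot': array([ 0.69157385, -0.15144472,  0.15084178, -0.68995425]), 'contact_force': array([-0.46167401, -0.10604556, -0.43343824]), 'wrist_torque': array([-0.06283678,  0.03576378, -0.01316154]), 'opening': 0.9986808222357803} 0.014
top 483.28362333707514 483.28362333707514 286.0864929122523 204.34393920686298 [[0.0039, -0.9903, 0.139, 0.4199], [-0.9998, -0.0063, -0.0168, 0.0595], [0.0175, -0.1389, -0.9902, 1.0375], [0.0, 0.0, 0.0, 1.0]]
side 406.29357264694494 406.29357264694494 276.5646897088403 214.58453274962224 [[-0.9928, -0.0557, 0.106, 0.4345], [-0.1197, 0.4386, -0.8907, 0.8873], [0.0032, -0.8969, -0.4421, 0.4775], [0.0, 0.0, 0.0, 1.0]]
```

View pics/top0.png

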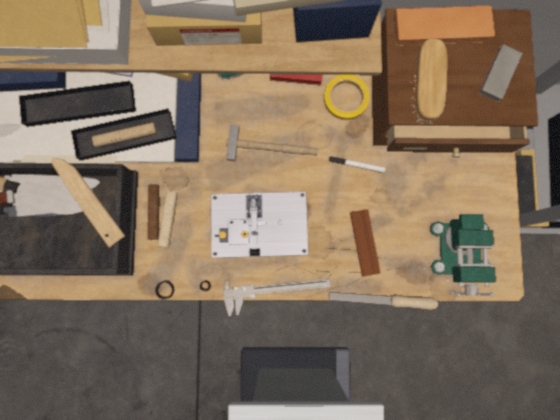

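View pics/side0.png

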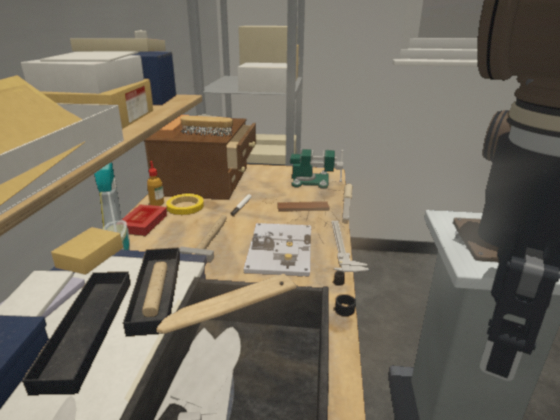

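The top view shows the jig at about (259,225) with its +y end to the left, the hinge at (254,200) and the black knob at (254,252). The scale is the dark slab at about (365,243). Next I'll measure both.

```bash
cat > h.py <<'E'
import numpy as np,cv2
from plant import *
from scipy.spatial.transform import Rotation as R
def ray(c,uv,z):
    uv=np.atleast_2d(uv).astype(float);T=c["world_from_camera"]
    d=np.c_[(uv[:,0]-c["cx"])/c["fx"],(uv[:,1]-c["cy"])/c["fy"],np.ones(len(uv))]@T[:3,:3].T
    o=T[:3,3];return o+d*((z-o[2])/d[:,2])[:,None]
def proj(c,p):
    T=np.linalg.inv(c["world_from_camera"]);q=np.atleast_2d(p)@T[:3,:3].T+T[:3,3]
    return np.c_[c["fx"]*q[:,0]/q[:,2]+c["cx"],c["fy"]*q[:,1]/q[:,2]+c["cy"]]
def rect(mask):
    cs,_=cv2.findContours(mask.astype(np.uint8),cv2.RETR_EXTERNAL,cv2.CHAIN_APPROX_NONE)
    return max(cs,key=cv2.contourArea)[:,0]
def box(c,cnt,z):
    p=ray(c,cnt,z)[:,:2]*1000
    (x,y),(w,h),a=cv2.minAreaRect(p.astype(np.float32));return np.round([x,y,w,h,a],1)
E
python3 - <<'E'
from h import *
c=read_camera("top");im=c["img"];hsv=cv2.cvtColor(im,cv2.COLOR_BGR2HSV)
def sub(m,x0,y0,x1,y1):
    o=np.zeros_like(m);o[y0:y1,x0:x1]=m[y0:y1,x0:x1];return o
m=sub(cv2.inRange(hsv,(0,0,120),(180,60,255)),200,180,320,265)
m=cv2.morphologyEx(m,cv2.MORPH_CLOSE,np.ones((5,5)))
j=rect(m);print("jig",box(c,j,.012))
m2=sub(cv2.inRange(hsv,(0,60,0),(20,255,125)),335,200,395,285)
s=rect(cv2.morphologyEx(m2,cv2.MORPH_OPEN,np.ones((3,3))));print("scale",box(c,s,.010), cv2.minAreaRect(s))
o=im.copy();cv2.drawContours(o,[j[:,None],s[:,None]],-1,(0,0,255),1)
cv2.imwrite("pics/crop1.png",cv2.resize(o[180:285,195:395],None,fx=4,fy=4,interpolation=cv2.INTER_NEAREST))
E
```

```text
jig [521.4  99.2 138.3 205.7   1.9]
scale [ 484.4 -123.9  134.6   37.3   10.5] ((363.923095703125, 242.11538696289062), (63.73774719238281, 17.454336166381836), 78.69007110595703)
```

View pics/crop1.png

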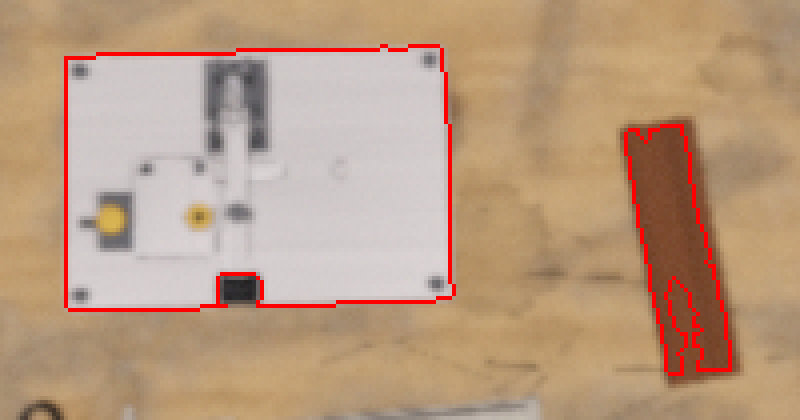

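```bash
cat >> h.py <<'E'
YAW=np.deg2rad(1.85);ORG=np.array([.4999,.0845])
def jig(x,y):
    c,s=np.cos(YAW),np.sin(YAW);return ORG+np.array([c*x-s*y,s*x+c*y])/1000
def unjig(p):
    c,s=np.cos(YAW),np.sin(YAW);d=(np.asarray(p)[:2]-ORG)*1000;return np.array([c*d[0]+s*d[1],-s*d[0]+c*d[1]])
def plan(x,y,z,yaw=None):
    "yaw: jaw axis direction in world, deg; rotation first, then shift"
    s=get_state();r=R.from_quat(s["tcp_rot"]);M=r.as_matrix()
    jy=np.degrees(np.arctan2(M[1,2],M[0,2]))
    print("pos",np.round(s["eef_pos"]*1000,1),"jig",np.round(unjig(s["eef_pos"]),1),"jawyaw",round(jy,2),"down",np.round(M[:,1],4),"F",np.round(s["contact_force"],2),"open",round(s["opening"],3),"t",round(s["time"],2))
    d=((jy if yaw is None else yaw)-jy+90)%180-90 if yaw is not None else 0
    t=R.from_euler("z",yaw if yaw is not None else jy,degrees=True)
    # target frame: y down, z jaw axis, x = y cross z
    a=np.radians(jy+d);zz=np.array([np.cos(a),np.sin(a),0]);yy=np.array([0,0,-1.]);xx=np.cross(yy,zz)
    B=np.c_[xx,yy,zz];rv=R.from_matrix(M.T@B).as_rotvec()/(2*np.pi)
    sh=B.T@(np.array([x,y,z])-s["eef_pos"])/.12
    print("turn(rev)",np.round(rv,4),"deg",round(d,2),"-> shift units",np.round(sh,4),"xx",np.round(xx,3))
E
python3 - <<'E'
from h import *
c=read_camera("top")
C=lambda u,v:(195+u/4-.4,180+v/4-.4)
print("knob",np.round(unjig(ray(c,C(240,289),.040)[0]),1))
print("hinge?",np.round(unjig(ray(c,C(236,128),.036)[0]),1))
for p in[(80,70),(80,295),(430,60),(437,284)]:print("screw",np.round(unjig(ray(c,C(*p),.012)[0]),1))
print("bush",np.round(unjig(ray(c,C(199,217),.034)[0]),1),"dowel",np.round(unjig(ray(c,C(340,170),.021)[0]),1))
sc=ray(c,[C(620,128),C(692,118),C(740,372),C(668,384)],.010)[:,:2]
print("scale",sc.mean(0)); e=sc[0]+sc[1]-sc[2]-sc[3];print(np.degrees(np.arctan2(e[1],e[0])),np.linalg.norm(e)/2,np.linalg.norm(sc[0]-sc[1]))
k=jig(-38,24);print("kn",k);plan(*k,.12,yaw=91.85)
E
```

```text
knob [-38.2  23.6]
hinge? [45.6 24.3]
screw [ 82.1 108.2]
screw [-37.9 109.1]
screw [ 82.8 -79.5]
screw [-37.3 -79.2]
bush [-0.2 44.4] dowel [ 23.7 -29.5]
scale [ 0.48427309 -0.12542817]
9.672288092898814 0.13747573736978153 0.039295271751514774
kn [0.46114502 0.10726074]
pos [281.6 613.  244.4] jig [-201.1  535.3] jawyaw 65.32 down [-8.0e-04 -1.3e-03 -1.0e+00] F [-0.35  0.6  -0.06] open 1.001 t 0.2
turn(rev) [ 0.0002 -0.0737 -0.0001] deg 26.53 -> shift units [ 1.359   1.0369 -4.2607] xx [0.999 0.032 0.   ]
```

Request:
send_rows([
  [[0,0,0],[0,-0.0184,0]],
  [[0,0,0],[0,-0.0184,0]],
  [[0,0,0],[0,-0.0184,0]],
  [[0,0,0],[0,-0.0184,0]],
  [[0.113,0,-0.355],[0,0,0]],
  [[0.113,0,-0.355],[0,0,0]],
  [[0.113,0,-0.355],[0,0,0]],
  [[0.113,0,-0.355],[0,0,0]],
  [[0.113,0,-0.355],[0,0,0]],
  [[0.113,0,-0.355],[0,0,0]],
  [[0.113,0,-0.355],[0,0,0]],
  [[0.113,0,-0.355],[0,0,0]],
], gripper=0.45)

```text
time: 1.4
eef_pos: [0.4012, 0.2744, 0.2453]
tcp_rot: [-0.707, -0.011, 0.011, 0.707]
contact_force: [-0.2, 0.4, 0.2]
opening: 0.554
```

Request:
send_rows([
  [[0.113,0,-0.355],[0,0,0]],
  [[0.113,0.1,-0.355],[0,0,0]],
  [[0.113,0.2,-0.355],[0,0,0]],
  [[0.113,0.2,-0.355],[0,0,0]],
  [[0,0.2,0],[0,0,0]],
  [[0,0.2,0],[0,0,0]],
  [[0,0.1,0],[0,0,0]],
  [[0,0,0],[0,0,0]],
])

```text
time: 2.2
eef_pos: [0.4587, 0.1088, 0.1241]
tcp_rot: [0.707, 0.01, -0.013, -0.707]
contact_force: [0.5, -0.2, -0.0]
opening: 0.55
```

```bash
python3 - <<'E'
from h import *
k=jig(-38,24);plan(*k,.036,yaw=91.85)
c=read_camera("side");u=proj(c,[*jig(10,20),.04])[0].astype(int);print(u)
cv2.imwrite("pics/side1.png",cv2.resize(c["img"][u[1]-90:u[1]+50,u[0]-90:u[0]+90],None,fx=4,fy=4,interpolation=cv2.INTER_CUBIC))
E
```

```text
pos [458.7 108.8 124.1] jig [-40.4  25.6] jawyaw 91.82 down [-4.5e-03 -1.0e-04 -1.0e+00] F [ 0.51 -0.15 -0.02] open 0.55 t 2.2
turn(rev) [-0.     -0.0001 -0.0007] deg 0.03 -> shift units [ 0.02    0.7343 -0.0133] xx [0.999 0.032 0.   ]
[284 234]
```

View pics/side1.png

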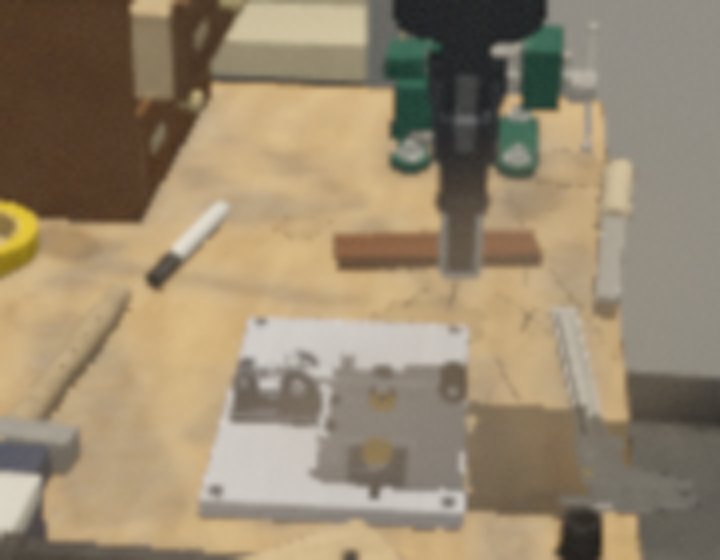

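Request:
send_rows([
  [[0.02,0.15,-0.013],[0,0,-0.0007]],
  [[0,0.15,0],[0,0,0]],
  [[0,0.13,0],[0,0,0]],
  [[0,0.12,0],[0,0,0]],
  [[0,0.1,0],[0,0,0]],
  [[0,0.07,0],[0,0,0]],
  [[0,0.015,0],[0,0,0]],
  [[0,0,0],[0,0,0]],
])

```text
time: 3.05
eef_pos: [0.4633, 0.1074, 0.0381]
tcp_rot: [-0.707, -0.013, 0.01, 0.707]
contact_force: [0.2, -0.1, 0.2]
opening: 0.552
```

Request:
send_rows([
  [[0,0,0],[0,0,0]],
  [[0,0,0],[0,0,0]],
  [[0,0,0],[0,0,0]],
  [[0,0,0],[0,0,0]],
  [[0,0,0],[0,0,0]],
], gripper=1, grip_force=30)

```text
time: 3.55
eef_pos: [0.4635, 0.108, 0.0387]
tcp_rot: [-0.706, -0.013, 0.009, 0.708]
contact_force: [-1.1, 5.6, 4.9]
opening: 0.247
```

```bash
python3 - <<'E'
from h import *
k=jig(-38,24);plan(*k,.036,yaw=91.85)
# arc increments: from 0 to 1.75 rad
th=np.linspace(0,1.76,23);P=np.c_[-85*np.cos(th),85*np.sin(th)]
d=np.diff(P,axis=0)/120
print([[round(a,3),round(-b,3)] for a,b in d], np.round(np.r_[0,np.cumsum(np.round(d,3),0)[-1]]*120,1),P[-1]-P[0])
E
```

```text
pos [463.5 108.   38.7] jig [-35.6  24.7] jawyaw 91.77 down [ 0.0057  0.0017 -1.    ] F [-1.07  5.59  4.85] open 0.247 t 3.55
turn(rev) [-0.0002 -0.0002  0.0009] deg 0.08 -> shift units [-0.0202  0.0224 -0.0055] xx [0.999 0.032 0.   ]
[[np.float64(0.002), np.float64(-0.057)], [np.float64(0.007), np.float64(-0.056)], [np.float64(0.011), np.float64(-0.056)], [np.float64(0.016), np.float64(-0.054)], [np.float64(0.02), np.float64(-0.053)], [np.float64(0.024), np.float64(-0.051)], [np.float64(0.028), np.float64(-0.049)], [np.float64(0.032), np.float64(-0.047)], [np.float64(0.036), np.float64(-0.044)], [np.float64(0.039), np.float64(-0.041)], [np.float64(0.042), np.float64(-0.038)], [np.float64(0.045), np.float64(-0.034)], [np.float64(0.048), np.float64(-0.031)], [np.float64(0.05), np.float64(-0.027)], [np.float64(0.052), np.float64(-0.023)], [np.float64(0.054), np.float64(-0.018)], [np.float64(0.055), np.float64(-0.014)], [np.float64(0.056), np.float64(-0.01)], [np.float64(0.056), np.float64(-0.005)], [np.float64(0.057), np.float64(-0.001)], [np.float64(0.057), np.float64(0.004)], [np.float64(0.056), np.float64(0.008)]] [  0.  101.2  83.6] [100.98653131  83.48311696]
```

Request:
send_rows([
  [[0.002,-0.057,0],[0,0,0]],
  [[0.007,-0.056,0],[0,0,0]],
  [[0.011,-0.056,0],[0,0,0]],
  [[0.016,-0.054,0],[0,0,0]],
  [[0.02,-0.053,0],[0,0,0]],
  [[0.024,-0.051,0],[0,0,0]],
  [[0,0,0],[0,0,0]],
])

```text
time: 4.25
eef_pos: [0.4711, 0.1083, 0.0756]
tcp_rot: [-0.706, -0.012, 0.01, 0.708]
contact_force: [2.0, 5.3, -9.3]
opening: 0.245
```

```bash
python3 - <<'E'
from h import *
k=jig(47-85*np.cos(.48),24);plan(*k,.037+.085*np.sin(.48),yaw=91.85)
E
```

```text
pos [471.1 108.3  75.6] jig [-28.   24.7] jawyaw 91.78 down [ 0.0019  0.0018 -1.    ] F [ 2.04  5.34 -9.32] open 0.245 t 4.25
turn(rev) [-0.0003 -0.0002  0.0003] deg 0.07 -> shift units [-0.0034 -0.0052 -0.0058] xx [0.999 0.032 0.   ]
```

Request:
send_rows([
  [[0.028,-0.049,0],[0,0,0]],
  [[0.032,-0.047,0],[0,0,0]],
  [[0.036,-0.044,0],[0,0,0]],
  [[0.039,-0.041,0],[0,0,0]],
  [[0.042,-0.038,0],[0,0,0]],
  [[0.045,-0.034,0],[0,0,0]],
  [[0.048,-0.031,0],[0,0,0]],
  [[0.05,-0.027,0],[0,0,0]],
  [[0,0,0],[0,0,0]],
])

```text
time: 5.15
eef_pos: [0.5097, 0.1096, 0.1137]
tcp_rot: [-0.706, -0.011, 0.01, 0.708]
contact_force: [-1.6, 5.2, -2.4]
opening: 0.247
```

Request:
send_rows([
  [[0.052,-0.023,0],[0,0,0]],
  [[0.054,-0.018,0],[0,0,0]],
  [[0.055,-0.014,0],[0,0,0]],
  [[0.056,-0.01,0],[0,0,0]],
  [[0.056,-0.005,0],[0,0,0]],
  [[0.057,-0.001,0],[0,0,0]],
  [[0.057,0.004,0],[0,0,0]],
  [[0,0,0],[0,0,0]],
])

```text
time: 5.95
eef_pos: [0.558, 0.1114, 0.1227]
tcp_rot: [-0.706, -0.013, 0.009, 0.708]
contact_force: [2.8, 5.7, -0.7]
opening: 0.245
```

```bash
python3 - <<'E'
from h import *
k=jig(47-85*np.cos(1.75),24);plan(*k,.037+.085*np.sin(1.75),yaw=91.85)
E
```

```text
pos [558.  111.4 122.7] jig [58.9 25. ] jawyaw 91.77 down [ 0.0064  0.0027 -1.    ] F [ 2.84  5.7  -0.7 ] open 0.245 t 5.95
turn(rev) [-0.0004 -0.0002  0.001 ] deg 0.08 -> shift units [ 0.0267  0.0175 -0.008 ] xx [0.999 0.032 0.   ]
```

Request:
send_rows([
  [[0.025,0.003,0],[0,0,0]],
  [[0,0,0],[0,0,0]],
  [[0,0,0],[0,0,0]],
])

```text
time: 6.25
eef_pos: [0.5605, 0.1115, 0.1225]
tcp_rot: [-0.706, -0.013, 0.009, 0.708]
contact_force: [2.2, 5.6, -1.3]
opening: 0.246
```

Request:
send_rows([
  [[0,0,0],[0,0,0]],
  [[0,0,0],[0,0,0]],
  [[0,-0.05,0],[0,0,0]],
  [[0,-0.15,0],[0,0,0]],
  [[0,-0.2,0],[0,0,0]],
  [[0,-0.2,0],[0,0,0]],
  [[0,0,0],[0,0,0]],
], gripper=0.4)

```text
time: 6.95
eef_pos: [0.5622, 0.1101, 0.1994]
tcp_rot: [0.707, 0.016, -0.007, -0.707]
contact_force: [0.9, 0.4, -0.6]
opening: 0.6
```

```bash
python3 - <<'E'
from h import *
a=np.radians(10);g=np.array([.4843,-.1254])-.053*np.array([np.cos(a),np.sin(a)]);print(g,get_state()["qpos"])
plan(*g,.06,yaw=100)
g2=np.array([.4843,-.1254])+.053*np.array([np.cos(a),np.sin(a)]);print(g2);plan(*g2,.06,yaw=100)
E
```

```text
[ 0.43210519 -0.13460335] [ 1.64779035e-02  9.88625229e-02  1.88075539e+00 -5.91246575e-04
  1.14889353e+00 -1.58566968e+00]
pos [562.2 110.1 199.4] jig [63.1 23.5] jawyaw 91.81 down [ 1.310e-02 -3.000e-04 -9.999e-01] F [ 0.94  0.43 -0.63] open 0.6 t 6.95
turn(rev) [ 0.0003 -0.0227  0.0021] deg 8.19 -> shift units [-1.4217  1.1614 -1.8196] xx [0.985 0.174 0.   ]
[ 0.53649481 -0.11619665]
pos [562.2 110.1 199.4] jig [63.1 23.5] jawyaw 91.81 down [ 1.310e-02 -3.000e-04 -9.999e-01] F [ 0.94  0.43 -0.63] open 0.6 t 6.95
turn(rev) [ 0.0003 -0.0227  0.0021] deg 8.19 -> shift units [-0.5383  1.1614 -1.8196] xx [0.985 0.174 0.   ]
```

Request:
send_rows([
  [[0,0,0],[0,-0.0227,0]],
  [[-0.09,0,-0.303],[0,0,0]],
  [[-0.09,0,-0.303],[0,0,0]],
  [[-0.09,0.1,-0.303],[0,0,0]],
  [[-0.09,0.2,-0.303],[0,0,0]],
  [[-0.09,0.25,-0.303],[0,0,0]],
  [[-0.09,0.25,-0.303],[0,0,0]],
  [[0,0.2,0],[0,0,0]],
  [[0,0.1,0],[0,0,0]],
  [[0,0,0],[0,0,0]],
  [[0,0,0],[0,0,0]],
], gripper=0.22)

```text
time: 8.05
eef_pos: [0.5347, -0.1153, 0.0628]
tcp_rot: [0.705, 0.064, -0.06, -0.704]
contact_force: [0.1, -0.1, -0.3]
opening: 0.781
```

```bash
python3 - <<'E'
from h import *
a=np.radians(10)
g2=np.array([.4843,-.1254])+.053*np.array([np.cos(a),np.sin(a)]);print(g2);plan(*g2,.024,yaw=100)
c=read_camera("top");u=proj(c,[*g2,.01])[0].astype(int);print(u)
a=c["img"][u[1]-40:u[1]+70,u[0]-60:u[0]+60]
d=read_camera("side");u=proj(d,[*g2,.01])[0].astype(int);print(u)
b=d["img"][u[1]-60:u[1]+50,u[0]-60:u[0]+60]
j=c["img"][180:290,200:320]
cv2.imwrite("pics/two2.png",np.hstack([cv2.resize(q,None,fx=3,fy=3,interpolation=cv2.INTER_CUBIC) for q in(a,b)])[:,:720])
E
```

```text
[ 0.53649481 -0.11619665]
pos [ 534.7 -115.3   62.8] jig [  28.3 -200.8] jawyaw 100.05 down [ 4.9e-03 -1.0e-04 -1.0e+00] F [ 0.13 -0.09 -0.32] open 0.781 t 8.05
turn(rev) [0.0002 0.0001 0.0008] deg -0.05 -> shift units [ 0.0136  0.3235 -0.0103] xx [0.985 0.174 0.   ]
[359 217]
[282 204]
```

View pics/two2.png

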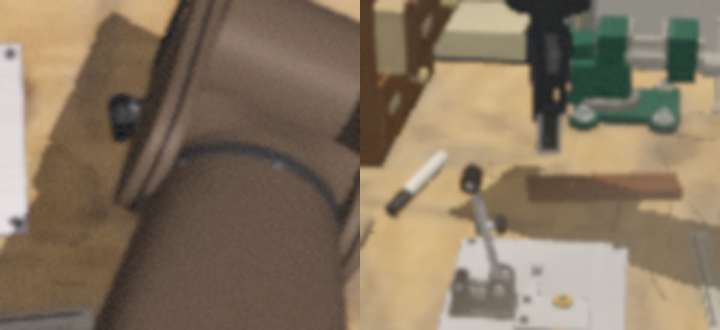

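The side crop shows the clip standing open at about (475,215). The gripper is above the scale's far end at about (545,150). Descending now.

Request:
send_rows([
  [[0.013,0.1,-0.01],[0,0,0]],
  [[0,0.1,0],[0,0,0]],
  [[0,0.08,0],[0,0,0]],
  [[0,0.04,0],[0,0,0]],
  [[0,0,0],[0,0,0]],
  [[0,0,0],[0,0,0]],
], gripper=0.3)

```text
time: 8.75
eef_pos: [0.5362, -0.1166, 0.0238]
tcp_rot: [0.704, 0.063, -0.06, -0.704]
contact_force: [-0.4, -0.8, -0.9]
opening: 0.699
```

Request:
send_rows([
  [[0,0.016,0],[0,0,0]],
  [[0,0.016,0],[0,0,0]],
  [[0,0,0],[0,0,0]],
])

```text
time: 9.05
eef_pos: [0.5362, -0.1166, 0.0201]
tcp_rot: [0.705, 0.063, -0.06, -0.704]
contact_force: [0.3, 0.1, -0.8]
opening: 0.697
```

Request:
send_rows([
  [[0,0,0],[0,0,0]],
  [[0,0,0],[0,0,0]],
  [[0,0,0],[0,0,0]],
  [[0,0,0],[0,0,0]],
  [[0,0,0],[0,0,0]],
], gripper=1, grip_force=40)

```text
time: 9.55
eef_pos: [0.5366, -0.1168, 0.0206]
tcp_rot: [0.705, 0.063, -0.06, -0.704]
contact_force: [-1.3, -0.8, 3.7]
opening: 0.442
```

Request:
send_rows([
  [[0,-0.1,0],[0,0,0]],
  [[0,-0.2,0],[0,0,0]],
  [[0,-0.25,0],[0,0,0]],
  [[0,-0.2,0],[0,0,0]],
  [[0,0,0],[0,0.0227,0]],
  [[0,0,0],[0,0.0227,0]],
  [[0,0,0],[0,0.0227,0]],
  [[0,0,0],[0,0.0227,0]],
  [[0,0,0],[0,0.0227,0]],
  [[0,0,0],[0,0.0227,0]],
  [[0,0,0],[0,0.0227,0]],
  [[0,0,0],[0,0.0227,0]],
])

```text
time: 10.75
eef_pos: [0.5355, -0.1165, 0.1102]
tcp_rot: [-0.624, 0.329, -0.332, 0.626]
contact_force: [0.7, 0.4, -0.2]
opening: 0.44
```

Request:
send_rows([
  [[0,0,0],[0,0.0227,0]],
  [[0,0,0],[0,0.0227,0]],
  [[0,0,0],[0,0.0227,0]],
  [[0,0,0],[0,0.0227,0]],
  [[0,0,0],[0,0,0]],
  [[0,0,0],[0,0,0]],
])

```text
time: 11.35
eef_pos: [0.5356, -0.1165, 0.1102]
tcp_rot: [-0.508, 0.49, -0.492, 0.51]
contact_force: [0.1, -0.7, 0.2]
opening: 0.438
```

```bash
python3 - <<'E'
from h import *
g=jig(-4,-98);plan(*g,.045,yaw=1.85)
E
```

```text
pos [ 535.6 -116.5  110.2] jig [  29.2 -202.1] jawyaw 2.1 down [ 4.2e-03  2.0e-04 -1.0e+00] F [ 0.07 -0.7   0.17] open 0.438 t 11.35
turn(rev) [-0.0007  0.0007 -0.    ] deg -0.25 -> shift units [-0.8674  0.5432 -0.2768] xx [ 0.032 -0.999  0.   ]
```

Request:
send_rows([
  [[-0.1,0,-0.03],[0,0.0007,0]],
  [[-0.18,0,-0.06],[0,0,0]],
  [[-0.2,0.05,-0.06],[0,0,0]],
  [[-0.2,0.1,-0.06],[0,0,0]],
  [[-0.13,0.1,-0.047],[0,0,0]],
  [[-0.057,0.05,-0.02],[0,0,0]],
  [[0,0,0],[0,0,0]],
  [[0,0,0],[0,0,0]],
  [[0,0,0],[0,0,0]],
])

```text
time: 12.25
eef_pos: [0.5007, -0.0145, 0.0747]
tcp_rot: [-0.506, 0.491, -0.494, 0.508]
contact_force: [0.1, -0.3, -0.3]
opening: 0.438
```

```bash
python3 - <<'E'
from h import *
g=jig(-4,-98);plan(*g,.034,yaw=1.85)
c=read_camera("side");u=proj(c,[*jig(0,0),.04])[0].astype(int);print(u)
b=c["img"][u[1]-75:u[1]+55,u[0]-70:u[0]+70]
c=read_camera("top");u=proj(c,[*jig(0,-40),.04])[0].astype(int);print(u)
a=c["img"][u[1]-65:u[1]+65,u[0]-60:u[0]+60]
cv2.imwrite("pics/two3.png",np.hstack([cv2.resize(q,None,fx=3,fy=3,interpolation=cv2.INTER_CUBIC) for q in(b,a)]))
E
```

```text
pos [500.7 -14.5  74.7] jig [ -2.4 -99. ] jawyaw 1.63 down [ 6.1e-03 -5.0e-04 -1.0e+00] F [ 0.08 -0.31 -0.26] open 0.438 t 12.25
turn(rev) [-0.001  -0.0006  0.0001] deg 0.22 -> shift units [-0.0079  0.3393 -0.0131] xx [ 0.032 -0.999  0.   ]
[289 230]
[285 232]
```

View pics/two3.png

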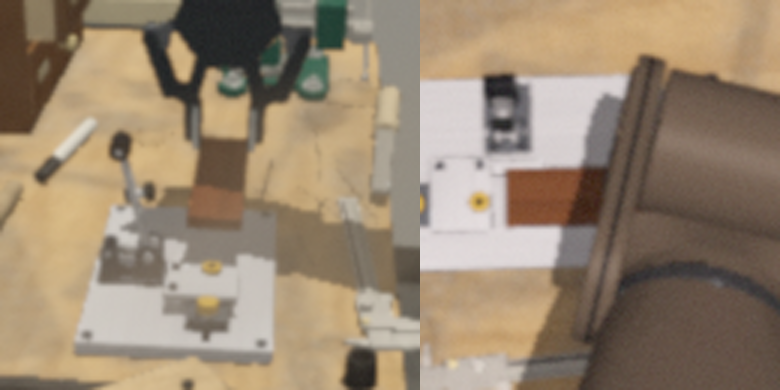

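Request:
send_rows([
  [[-0.008,0.08,-0.013],[-0.001,-0.0006,0]],
  [[0,0.08,0],[0,0,0]],
  [[0,0.08,0],[0,0,0]],
  [[0,0.05,0],[0,0,0]],
  [[0,0.025,0],[0,0,0]],
  [[0,0,0],[0,0,0]],
  [[0,0,0],[0,0,0]],
])

```text
time: 13.05
eef_pos: [0.4983, -0.0128, 0.0363]
tcp_rot: [0.509, -0.492, 0.491, -0.508]
contact_force: [0.0, -0.7, -0.9]
opening: 0.438
```

Request:
send_rows([
  [[0,0.008,0],[0,0,0]],
  [[0,0.008,0],[0,0,0]],
  [[0,0,0],[0,0,0]],
])

```text
time: 13.35
eef_pos: [0.4981, -0.0127, 0.0344]
tcp_rot: [0.509, -0.492, 0.491, -0.508]
contact_force: [0.2, -0.0, -1.1]
opening: 0.445
```

```bash
python3 - <<'E'
from h import *
g=jig(-4,-98);plan(*g,.034,yaw=1.85);print(get_state()["wrist_torque"])
E
```

```text
pos [498.1 -12.7  34.4] jig [ -4.9 -97.1] jawyaw 1.89 down [-1.7e-03 -1.0e-04 -1.0e+00] F [ 0.19 -0.03 -1.05] open 0.445 t 13.35
turn(rev) [0.0003 0.0001 0.    ] deg -0.04 -> shift units [0.0074 0.0029 0.0078] xx [ 0.032 -0.999  0.   ]
[-0.04788219 -0.03324165  0.00182897]
```

Request:
send_rows([
  [[0,0.008,0],[0,0,0]],
  [[0,0,0],[0,0,0]],
])

```text
time: 13.55
eef_pos: [0.4981, -0.0127, 0.0333]
tcp_rot: [0.509, -0.492, 0.491, -0.508]
contact_force: [0.4, -0.5, -1.2]
opening: 0.44
```

Request:
send_rows([
  [[0,0.008,0],[0,0,0]],
  [[0,0,0],[0,0,0]],
])

```text
time: 13.75
eef_pos: [0.4982, -0.0128, 0.0326]
tcp_rot: [0.509, -0.492, 0.491, -0.508]
contact_force: [-0.8, -0.9, 1.9]
opening: 0.436
```

Request:
send_rows([
  [[0,0.008,0],[0,0,0]],
  [[0,0,0],[0,0,0]],
])

```text
time: 13.95
eef_pos: [0.4983, -0.0129, 0.0323]
tcp_rot: [0.509, -0.492, 0.491, -0.508]
contact_force: [-3.3, -0.7, 6.9]
opening: 0.442
```

Request:
send_rows([
  [[0,-0.002,0],[0,0,0]],
  [[0,0,0],[0,0,0]],
  [[0,0,0],[0,0,0]],
  [[0,0,0],[0,0,0]],
], gripper=0.45)

```text
time: 14.35
eef_pos: [0.4979, -0.0127, 0.0314]
tcp_rot: [0.509, -0.492, 0.491, -0.508]
contact_force: [1.2, 0.5, 0.9]
opening: 0.547
```

Request:
send_rows([
  [[0,0,0],[0,0,0]],
  [[0,0,0],[0,0,0]],
  [[0,0,0],[0,0,0]],
  [[0,0,0],[0,0,0]],
], gripper=1, grip_force=25)

```text
time: 14.75
eef_pos: [0.498, -0.0127, 0.0317]
tcp_rot: [0.509, -0.492, 0.491, -0.508]
contact_force: [0.4, 0.7, 2.3]
opening: 0.452
```

```bash
python3 - <<'E'
from h import *
g=jig(-4,-75);plan(*g,.0325,yaw=1.85);print(get_state()["wrist_torque"])
E
```

```text
pos [498.  -12.7  31.7] jig [ -5. -97.] jawyaw 1.88 down [-1.9e-03  1.0e-04 -1.0e+00] F [0.37 0.69 2.34] open 0.452 t 14.75
turn(rev) [ 0.0003  0.0001 -0.    ] deg -0.03 -> shift units [-0.1837 -0.0067  0.0083] xx [ 0.032 -0.999  0.   ]
[0.02880544 0.12319452 0.02217328]
```

Request:
send_rows([
  [[-0.02,0,0],[0,0,0]],
  [[-0.03,0,0],[0,0,0]],
  [[-0.03,0,0],[0,0,0]],
  [[-0.03,0,0],[0,0,0]],
  [[-0.03,0,0],[0,0,0]],
  [[-0.02,0,0],[0,0,0]],
  [[0,0,0],[0,0,0]],
])

```text
time: 15.45
eef_pos: [0.4975, 0.007, 0.0317]
tcp_rot: [0.508, -0.492, 0.491, -0.508]
contact_force: [-0.3, -0.5, 0.6]
opening: 0.453
```

Request:
send_rows([
  [[-0.015,0,0.01],[0,0,0]],
  [[-0.015,0,0.01],[0,0,0]],
  [[0,0,0],[0,0,0]],
])

```text
time: 15.75
eef_pos: [0.4998, 0.0103, 0.0317]
tcp_rot: [0.509, -0.492, 0.491, -0.508]
contact_force: [-0.3, -0.8, 2.4]
opening: 0.452
```

```bash
python3 - <<'E'
from h import *
g=jig(0,-75);plan(*g,.0325,yaw=1.85);print(get_state()["wrist_torque"])
c=read_camera("side");u=proj(c,[*jig(0,0),.02])[0].astype(int)
b=c["img"][u[1]-75:u[1]+55,u[0]-70:u[0]+70]
c=read_camera("top");u=proj(c,[*jig(0,-20),.02])[0].astype(int)
a=c["img"][u[1]-65:u[1]+65,u[0]-60:u[0]+60]
cv2.imwrite("pics/two4.png",np.hstack([cv2.resize(q,None,fx=3,fy=3,interpolation=cv2.INTER_CUBIC) for q in(b,a)]))
E
```

```text
pos [499.8  10.3  31.7] jig [ -2.5 -74.1] jawyaw 1.89 down [-1.8e-03  1.0e-04 -1.0e+00] F [-0.31 -0.82  2.42] open 0.452 t 15.75
turn(rev) [ 0.0003  0.0001 -0.    ] deg -0.04 -> shift units [ 0.0072 -0.0071  0.0204] xx [ 0.032 -0.999  0.   ]
[-0.03993133  0.07695521  0.02261487]
```

View pics/two4.png

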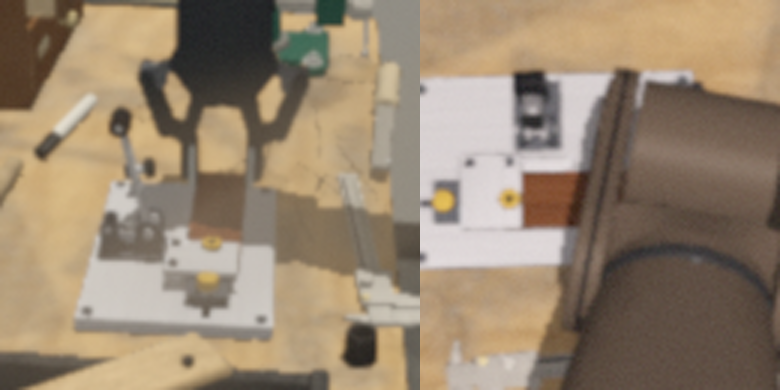

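The side crop shows the scale entering under the bush plate at about (205,240), and the clip is still open. Feeling for the stop in 1 mm steps.

Request:
send_rows([
  [[-0.008,0,0],[0,0,0]],
  [[-0.008,0,0],[0,0,0]],
  [[-0.008,0,0],[0,0,0]],
  [[0,0,0],[0,0,0]],
])

```text
time: 16.25
eef_pos: [0.4997, 0.013, 0.0317]
tcp_rot: [0.509, -0.492, 0.491, -0.508]
contact_force: [-0.5, -1.6, 1.8]
opening: 0.454
```

Request:
send_rows([
  [[-0.008,0,0],[0,0,0]],
  [[-0.008,0,0],[0,0,0]],
  [[0,0,0],[0,0,0]],
])

```text
time: 16.55
eef_pos: [0.4996, 0.015, 0.0316]
tcp_rot: [0.509, -0.492, 0.491, -0.508]
contact_force: [-0.1, -1.9, 2.2]
opening: 0.453
```

Request:
send_rows([
  [[-0.008,0,0],[0,0,0]],
  [[-0.008,0,0],[0,0,0]],
  [[0,0,0],[0,0,0]],
])

```text
time: 16.85
eef_pos: [0.4995, 0.017, 0.0317]
tcp_rot: [0.509, -0.492, 0.491, -0.508]
contact_force: [0.2, -2.2, 2.0]
opening: 0.452
```

Request:
send_rows([
  [[-0.008,0,0],[0,0,0]],
  [[-0.008,0,0],[0,0,0]],
  [[0,0,0],[0,0,0]],
])

```text
time: 17.15
eef_pos: [0.4995, 0.0189, 0.0317]
tcp_rot: [0.509, -0.492, 0.491, -0.508]
contact_force: [-0.1, -1.3, 2.9]
opening: 0.454
```

Request:
send_rows([
  [[-0.008,0,0],[0,0,0]],
  [[-0.008,0,0],[0,0,0]],
  [[0,0,0],[0,0,0]],
])

```text
time: 17.45
eef_pos: [0.4998, 0.0191, 0.0317]
tcp_rot: [0.51, -0.49, 0.492, -0.507]
contact_force: [1.4, -8.3, 0.1]
opening: 0.45
```

Request:
send_rows([
  [[-0.008,0,0],[0,0,0]],
  [[-0.008,0,0],[0,0,0]],
  [[0,0,0],[0,0,0]],
])

```text
time: 17.75
eef_pos: [0.5001, 0.0193, 0.0318]
tcp_rot: [0.511, -0.489, 0.493, -0.507]
contact_force: [0.1, -15.2, 0.2]
opening: 0.453
```

Request:
send_rows([
  [[0.028,0,0],[0,0,0]],
  [[0,0,0.008],[0,0,0]],
  [[0,0,0.004],[0,0,0]],
  [[0,0,0],[0,0,0]],
])

```text
time: 18.15
eef_pos: [0.5001, 0.019, 0.0316]
tcp_rot: [0.51, -0.492, 0.491, -0.507]
contact_force: [-2.9, -5.0, 4.7]
opening: 0.454
```

Request:
send_rows([
  [[0,0,0.006],[0,0,0]],
  [[0,0,0],[0,0,0]],
])

```text
time: 18.35
eef_pos: [0.5003, 0.019, 0.0316]
tcp_rot: [0.51, -0.492, 0.49, -0.507]
contact_force: [-5.5, -5.5, 6.4]
opening: 0.456
```

```bash
python3 - <<'E'
from h import *
g=jig(0,-65);plan(*g,.0325,yaw=1.85);print(get_state()["wrist_torque"])
E
```

```text
pos [500.3  19.   31.6] jig [ -1.7 -65.5] jawyaw 1.99 down [-0.0059 -0.0014 -1.    ] F [-5.51 -5.5   6.37] open 0.456 t 18.35
turn(rev) [0.0009 0.0004 0.0002] deg -0.14 -> shift units [-0.0039 -0.0075  0.014 ] xx [ 0.032 -0.999  0.   ]
[-0.8943448   0.7777362   0.07422128]
```

Request:
send_rows([
  [[0,0,0],[0,0,0]],
  [[0,0,0],[0,0,0]],
  [[0,0,0],[0,0,0]],
  [[0,-0.05,0],[0,0,0]],
  [[0,-0.15,0],[0,0,0]],
  [[0,-0.2,0],[0,0,0]],
  [[0,-0.1,0],[0,0,0]],
  [[0,0,0],[0,0,0]],
], gripper=0.4)

```text
time: 19.15
eef_pos: [0.5034, 0.0192, 0.0939]
tcp_rot: [-0.508, 0.491, -0.493, 0.509]
contact_force: [0.0, 0.1, -0.0]
opening: 0.6
```

```bash
python3 - <<'E'
from h import *
g=jig(-50,3);plan(*g,.05,yaw=1.85)
E
```

```text
pos [503.4  19.2  93.9] jig [  1.3 -65.4] jawyaw 1.89 down [ 3.1e-03 -7.0e-04 -1.0e+00] F [ 0.03  0.15 -0.05] open 0.6 t 19.15
turn(rev) [-0.0005  0.0001  0.0001] deg -0.04 -> shift units [-0.5696  0.3657 -0.4279] xx [ 0.032 -0.999  0.   ]
```

Request:
send_rows([
  [[0,0,-0.14],[0,0,0]],
  [[-0.1,0,-0.15],[0,0,0]],
  [[-0.2,0,-0.138],[0,0,0]],
  [[-0.2,0.05,0],[0,0,0]],
  [[-0.07,0.1,0],[0,0,0]],
  [[0,0.1,0],[0,0,0]],
  [[0,0.09,0],[0,0,0]],
  [[0,0,0],[0,0,0]],
], gripper=1)

```text
time: 19.95
eef_pos: [0.4464, 0.0854, 0.0484]
tcp_rot: [0.51, -0.494, 0.49, -0.506]
contact_force: [-0.8, -0.2, 0.4]
opening: -0.002
```

Request:
send_rows([
  [[0,0.03,0],[0,0,0]],
  [[0,0.03,0],[0,0,0]],
  [[0,0.03,0],[0,0,0]],
  [[0,0,0],[0,0,0]],
])

```text
time: 20.35
eef_pos: [0.4478, 0.0859, 0.0398]
tcp_rot: [0.509, -0.492, 0.491, -0.507]
contact_force: [0.5, -0.2, -0.6]
opening: 0.001
```

Request:
send_rows([
  [[0,0.016,0],[0,0,0]],
  [[0,0.016,0],[0,0,0]],
  [[0,0,0],[0,0,0]],
])

```text
time: 20.65
eef_pos: [0.4478, 0.0861, 0.0361]
tcp_rot: [0.509, -0.492, 0.491, -0.508]
contact_force: [-0.3, -0.5, 0.1]
opening: 0.003
```

Request:
send_rows([
  [[0,0.016,0],[0,0,0]],
  [[0,0.016,0],[0,0,0]],
  [[0,0,0],[0,0,0]],
])

```text
time: 20.95
eef_pos: [0.4477, 0.086, 0.0321]
tcp_rot: [0.509, -0.492, 0.491, -0.508]
contact_force: [-0.2, -0.5, -0.0]
opening: 0.004
```

Request:
send_rows([
  [[0,0.016,0],[0,0,0]],
  [[0,0,0],[0,0,0]],
])

```text
time: 21.15
eef_pos: [0.4478, 0.086, 0.0303]
tcp_rot: [0.509, -0.492, 0.491, -0.508]
contact_force: [-0.8, -0.4, 0.1]
opening: -0.002
```

```bash
python3 - <<'E'
from h import *
g=jig(-40,3);plan(*g,.03,yaw=1.85)
E
```

```text
pos [447.8  86.   30.3] jig [-52.    3.2] jawyaw 1.89 down [-2.3e-03 -1.0e-04 -1.0e+00] F [-0.82 -0.37  0.14] open -0.002 t 21.15
turn(rev) [ 0.0004  0.0001 -0.    ] deg -0.04 -> shift units [0.0016 0.0023 0.1001] xx [ 0.032 -0.999  0.   ]
```

Request:
send_rows([
  [[0,0,0.02],[0,0,0]],
  [[0,0,0.02],[0,0,0]],
  [[0,0,0.02],[0,0,0]],
  [[0,0,0.015],[0,0,0]],
  [[0,0,0],[0,0,0]],
])

```text
time: 21.65
eef_pos: [0.4574, 0.0863, 0.0306]
tcp_rot: [0.509, -0.492, 0.491, -0.508]
contact_force: [0.2, -0.5, 1.1]
opening: -0.003
```

Request:
send_rows([
  [[0,0,0.01],[0,0,0]],
  [[0,0,0.01],[0,0,0]],
  [[0,0,0.01],[0,0,0]],
  [[0,0,0],[0,0,0]],
])

```text
time: 22.05
eef_pos: [0.4608, 0.0864, 0.0305]
tcp_rot: [0.509, -0.492, 0.491, -0.508]
contact_force: [0.3, -0.4, 0.1]
opening: -0.002
```

Request:
send_rows([
  [[0,0,0.008],[0,0,0]],
  [[0,0,0.008],[0,0,0]],
  [[0,0,0],[0,0,0]],
])

```text
time: 22.35
eef_pos: [0.4626, 0.0865, 0.0305]
tcp_rot: [0.509, -0.492, 0.491, -0.508]
contact_force: [0.6, -0.3, 0.3]
opening: -0.002
```

Request:
send_rows([
  [[0,0,0.008],[0,0,0]],
  [[0,0,0.008],[0,0,0]],
  [[0,0,0],[0,0,0]],
])

```text
time: 22.65
eef_pos: [0.4646, 0.0865, 0.0305]
tcp_rot: [0.509, -0.492, 0.491, -0.508]
contact_force: [0.3, 0.2, -0.2]
opening: 0.0
```

Request:
send_rows([
  [[0,0,0.008],[0,0,0]],
  [[0,0,0.008],[0,0,0]],
  [[0,0,0],[0,0,0]],
])

```text
time: 22.95
eef_pos: [0.4665, 0.0866, 0.0305]
tcp_rot: [0.509, -0.492, 0.491, -0.508]
contact_force: [-0.2, 0.5, -0.3]
opening: 0.002
```

Request:
send_rows([
  [[0,0,0.008],[0,0,0]],
  [[0,0,0.004],[0,0,0]],
  [[0,0,0],[0,0,0]],
])

```text
time: 23.25
eef_pos: [0.4679, 0.0867, 0.0305]
tcp_rot: [0.509, -0.492, 0.491, -0.508]
contact_force: [-0.1, 0.1, 1.2]
opening: 0.006
```

Request:
send_rows([
  [[0,0,0.008],[0,0,0]],
  [[0,0,0.008],[0,0,0]],
  [[0,0,0],[0,0,0]],
])

```text
time: 23.55
eef_pos: [0.4699, 0.0867, 0.0305]
tcp_rot: [0.509, -0.492, 0.491, -0.508]
contact_force: [-0.3, -0.4, 0.4]
opening: -0.001
```

Request:
send_rows([
  [[0,0,0.008],[0,0,0]],
  [[0,0,0.004],[0,0,0]],
  [[0,0,0],[0,0,0]],
])

```text
time: 23.85
eef_pos: [0.4712, 0.0868, 0.0305]
tcp_rot: [0.509, -0.492, 0.491, -0.508]
contact_force: [-0.8, 0.8, 0.2]
opening: 0.003
```

Request:
send_rows([
  [[0,0,0.008],[0,0,0]],
  [[0,0,0.004],[0,0,0]],
  [[0,0,0],[0,0,0]],
])

```text
time: 24.15
eef_pos: [0.4718, 0.0868, 0.0303]
tcp_rot: [0.509, -0.493, 0.491, -0.507]
contact_force: [-3.1, -0.0, 1.8]
opening: -0.001
```

Request:
send_rows([
  [[0,0,0.008],[0,0,0]],
  [[0,0,0.004],[0,0,0]],
  [[0,0,0],[0,0,0]],
])

```text
time: 24.45
eef_pos: [0.4721, 0.0868, 0.03]
tcp_rot: [0.51, -0.493, 0.49, -0.506]
contact_force: [-6.5, -2.4, 5.6]
opening: -0.004
```

```bash
python3 - <<'E'
from h import *
g=jig(-45,3);plan(*g,.03,yaw=1.85)
c=read_camera("top");u=proj(c,[*jig(0,-20),.02])[0].astype(int)
a=c["img"][u[1]-65:u[1]+65,u[0]-70:u[0]+70]
cv2.imwrite("pics/top5.png",cv2.resize(a,None,fx=4,fy=4,interpolation=cv2.INTER_CUBIC));print(u)
E
```

```text
pos [472.1  86.8  30. ] jig [-27.7   3.2] jawyaw 1.91 down [-7.5e-03 -4.0e-04 -1.0e+00] F [-6.48 -2.44  5.63] open -0.004 t 24.45
turn(rev) [0.0012 0.0002 0.    ] deg -0.06 -> shift units [ 0.0018  0.0004 -0.1441] xx [ 0.032 -0.999  0.   ]
[275 233]
```

View pics/top5.png

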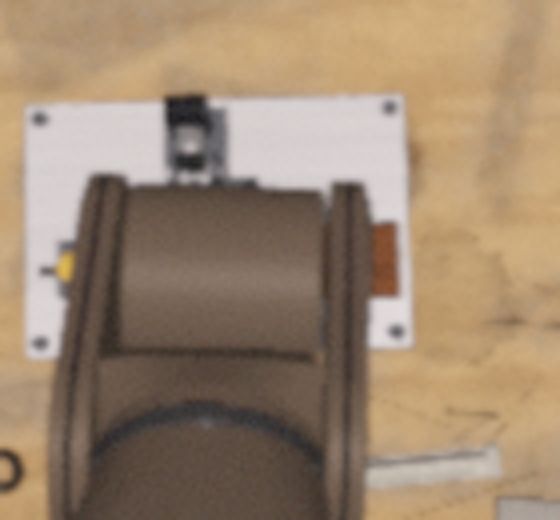

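Request:
send_rows([
  [[0,0,-0.03],[0,0,0]],
  [[0,0,-0.06],[0,0,0]],
  [[0,-0.1,-0.03],[0,0,0]],
  [[0,-0.15,0],[0,0,0]],
  [[0.1,-0.1,0],[0,0,0]],
  [[0.2,0,0],[0,0,0]],
  [[0.25,0,0],[0,0,0]],
  [[0.2,0,0.1],[0,0,0]],
  [[0.1,0,0.15],[0,0,0]],
  [[0.03,0,0.1],[0,0,0]],
  [[0,0,0],[0,0,0]],
  [[0,0,0],[0,0,0]],
])

```text
time: 25.7
eef_pos: [0.5047, -0.0174, 0.0722]
tcp_rot: [0.509, -0.492, 0.491, -0.508]
contact_force: [0.4, 0.7, 0.4]
opening: -0.001
```

```bash
python3 - <<'E'
from h import *
g=jig(-1,-102);plan(*g,.03,yaw=1.85)
E
```

```text
pos [504.7 -17.4  72.2] jig [   1.5 -102. ] jawyaw 1.91 down [-2.8e-03  3.0e-04 -1.0e+00] F [0.41 0.73 0.41] open -0.001 t 25.7
turn(rev) [ 0.0004  0.0002 -0.0001] deg -0.06 -> shift units [-3.000e-04  3.513e-01 -2.090e-02] xx [ 0.032 -0.999  0.   ]
```

Request:
send_rows([
  [[0,0.1,-0.02],[0,0,0]],
  [[0,0.1,0],[0,0,0]],
  [[0,0.1,0],[0,0,0]],
  [[0,0.05,0],[0,0,0]],
  [[0,0,0],[0,0,0]],
  [[0,0,0],[0,0,0]],
])

```text
time: 26.3
eef_pos: [0.5026, -0.0178, 0.0302]
tcp_rot: [0.509, -0.492, 0.491, -0.508]
contact_force: [-0.4, 0.3, 0.3]
opening: 0.003
```

Request:
send_rows([
  [[-0.015,0,0],[0,0,0]],
  [[-0.015,0,0],[0,0,0]],
  [[-0.015,0,0],[0,0,0]],
  [[0,0,0],[0,0,0]],
])

```text
time: 26.7
eef_pos: [0.5026, -0.0123, 0.0306]
tcp_rot: [0.509, -0.492, 0.491, -0.508]
contact_force: [0.3, -0.4, -0.5]
opening: 0.002
```

Request:
send_rows([
  [[-0.008,0,0],[0,0,0]],
  [[-0.008,0,0],[0,0,0]],
  [[0,0,0],[0,0,0]],
])

```text
time: 27.0
eef_pos: [0.5024, -0.0104, 0.0304]
tcp_rot: [0.509, -0.492, 0.491, -0.508]
contact_force: [0.7, 0.4, -1.0]
opening: -0.001
```

Request:
send_rows([
  [[-0.008,0,0],[0,0,0]],
  [[-0.004,0,0],[0,0,0]],
  [[0,0,0],[0,0,0]],
])

```text
time: 27.3
eef_pos: [0.5023, -0.009, 0.0304]
tcp_rot: [0.509, -0.492, 0.491, -0.508]
contact_force: [0.4, -0.4, 0.2]
opening: -0.002
```

Request:
send_rows([
  [[-0.008,0,0],[0,0,0]],
  [[-0.004,0,0],[0,0,0]],
  [[0,0,0],[0,0,0]],
])

```text
time: 27.6
eef_pos: [0.5023, -0.0076, 0.0304]
tcp_rot: [0.509, -0.492, 0.491, -0.508]
contact_force: [-0.3, -0.2, -0.0]
opening: 0.001
```

Request:
send_rows([
  [[-0.008,0,0],[0,0,0]],
  [[0,0,0],[0,0,0]],
])

```text
time: 27.8
eef_pos: [0.5024, -0.0074, 0.0304]
tcp_rot: [0.509, -0.492, 0.491, -0.507]
contact_force: [-0.4, -4.1, -0.0]
opening: -0.002
```

Request:
send_rows([
  [[-0.006,0,0],[0,0,0]],
  [[0,0,0],[0,0,0]],
])

```text
time: 28.0
eef_pos: [0.5024, -0.0073, 0.0305]
tcp_rot: [0.51, -0.491, 0.492, -0.507]
contact_force: [-0.9, -6.2, -1.7]
opening: -0.005
```

Request:
send_rows([
  [[0.03,0,0],[0,0,0]],
  [[0.06,0,0],[0,0,0]],
  [[0.03,-0.1,0],[0,0,0]],
  [[0,-0.2,0],[0,0,0]],
  [[0,-0.3,0],[0,0,0]],
  [[0,-0.3,0],[0,0,0]],
  [[0,-0.2,0],[0,0,0]],
  [[0,0,0],[0,0,0]],
  [[0,0,0],[0,0,0]],
])

```text
time: 28.9
eef_pos: [0.5032, -0.0204, 0.1632]
tcp_rot: [0.508, -0.492, 0.492, -0.508]
contact_force: [0.6, 0.8, -0.4]
opening: 0.0
```

```bash
python3 - <<'E'
from h import *
k=jig(47-85*np.cos(1.8),24);plan(*k,.125,yaw=91.85)
c=read_camera("top")
b=c["img"];u=proj(c,[*jig(10,0),.02])[0].astype(int)
a=b[u[1]-50:u[1]+50,u[0]-65:u[0]+65];print(u)
for q in[(20,30),(20,0),(20,-50),(20,-82),(0,-82),(-20,-82)]:print(q,np.round((proj(c,[*jig(*q),.022])[0]-u+[65,50])*6))
cv2.imwrite("pics/top6.png",cv2.resize(a,None,fx=6,fy=6,interpolation=cv2.INTER_CUBIC))
E
```

```text
pos [503.2 -20.4 163.2] jig [-1.000e-01 -1.049e+02] jawyaw 1.87 down [-2.e-04 -1.e-04 -1.e+00] F [ 0.61  0.81 -0.39] open 0.0 t 28.9
turn(rev) [ 0.     -0.2499 -0.    ] deg 89.98 -> shift units [0.5534 0.3186 1.0745] xx [0.999 0.032 0.   ]
[265 228]
(20, 30) [309. 279.]
(20, 0) [394. 277.]
(20, -50) [536. 273.]
(20, -82) [627. 271.]
(0, -82) [629. 328.]
(-20, -82) [631. 385.]
```

View pics/top6.png

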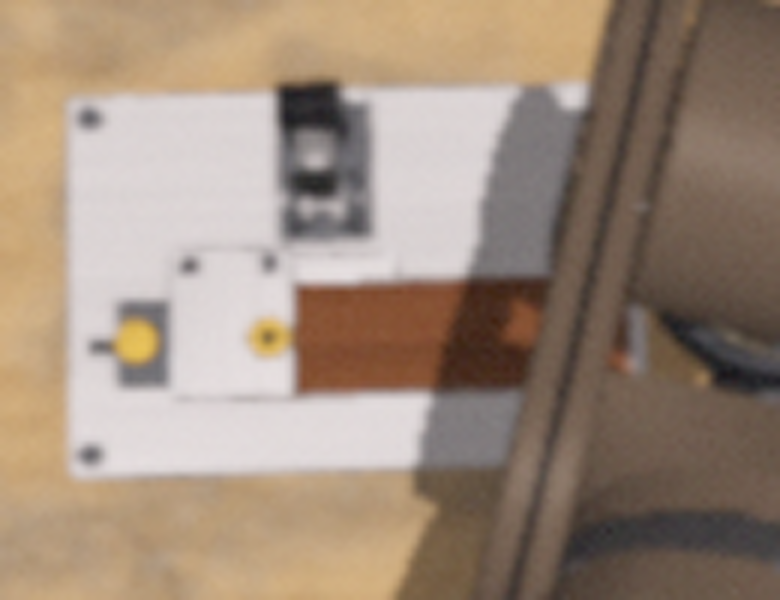

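Request:
send_rows([
  [[0,0,0],[0,-0.0227,0]],
  [[0,0,0],[0,-0.0227,0]],
  [[0,0,0],[0,-0.0227,0]],
  [[0,0,0],[0,-0.0227,0]],
  [[0,0,0],[0,-0.0227,0]],
  [[0,0,0],[0,-0.0227,0]],
  [[0,0,0],[0,-0.0227,0]],
  [[0,0,0],[0,-0.0227,0]],
  [[0,0,0],[0,-0.0227,0]],
  [[0,0,0],[0,-0.0227,0]],
  [[0,0,0],[0,-0.0227,0]],
], gripper=0.45)

```text
time: 30.05
eef_pos: [0.5016, -0.02, 0.1601]
tcp_rot: [-0.707, -0.011, 0.015, 0.707]
contact_force: [-0.0, -0.3, 0.1]
opening: 0.554
```

Request:
send_rows([
  [[0.08,-0.05,0.15],[0,0,0]],
  [[0.12,0,0.25],[0,0,0]],
  [[0.15,0,0.25],[0,0,0]],
  [[0.12,0,0.25],[0,0,0]],
  [[0.08,0,0.17],[0,0,0]],
  [[0,0,0],[0,0,0]],
  [[0,0,0],[0,0,0]],
  [[0,0,0],[0,0,0]],
])

```text
time: 30.85
eef_pos: [0.5641, 0.1093, 0.167]
tcp_rot: [0.707, 0.009, -0.012, -0.707]
contact_force: [0.0, 0.0, 0.7]
opening: 0.548
```

```bash
python3 - <<'E'
from h import *
k=jig(47-85*np.cos(1.8),24);plan(*k,.120,yaw=91.85)
E
```

```text
pos [564.1 109.3 167. ] jig [64.9 22.7] jawyaw 91.74 down [-4.4e-03 -4.0e-04 -1.0e+00] F [0.04 0.05 0.74] open 0.548 t 30.85
turn(rev) [ 0.     -0.0003 -0.0007] deg 0.11 -> shift units [0.0115 0.3918 0.0108] xx [0.999 0.032 0.   ]
```

Request:
send_rows([
  [[0.011,0.1,0.018],[0,0,0]],
  [[0,0.1,0],[0,0,0]],
  [[0,0.1,0],[0,0,0]],
  [[0,0.06,0],[0,0,0]],
  [[0,0.03,0],[0,0,0]],
  [[0,0,0],[0,0,0]],
])

```text
time: 31.45
eef_pos: [0.5657, 0.1122, 0.1205]
tcp_rot: [0.707, 0.01, -0.012, -0.707]
contact_force: [-0.2, -0.5, -0.2]
opening: 0.548
```

Request:
send_rows([
  [[0,0,0],[0,0,0]],
  [[0,0,0],[0,0,0]],
  [[0,0,0],[0,0,0]],
  [[0,0,0],[0,0,0]],
  [[0,0,0],[0,0,0]],
], gripper=1, grip_force=35)

```text
time: 31.95
eef_pos: [0.5667, 0.1119, 0.1223]
tcp_rot: [0.707, 0.011, -0.011, -0.707]
contact_force: [-1.3, -1.6, 2.7]
opening: 0.242
```

```bash
python3 - <<'E'
from h import *
k=jig(47-85*np.cos(1.8),24);plan(*k,.120,yaw=91.85)
th=np.linspace(1.8,.05,26);P=np.c_[-85*np.cos(th),85*np.sin(th)]
d=np.diff(P,axis=0)/120
print([[float(round(a,3)),float(round(-b,3))] for a,b in d])
E
```

```text
pos [566.7 111.9 122.3] jig [67.6 25.3] jawyaw 91.79 down [-6.e-04 -7.e-04 -1.e+00] F [-1.25 -1.6   2.71] open 0.242 t 31.95
turn(rev) [ 0.0001 -0.0002 -0.0001] deg 0.06 -> shift units [-0.0108  0.0192 -0.0106] xx [0.999 0.032 0.   ]
[[-0.049, -0.01], [-0.049, -0.006], [-0.05, -0.003], [-0.05, 0.001], [-0.049, 0.004], [-0.049, 0.008], [-0.048, 0.011], [-0.047, 0.014], [-0.046, 0.018], [-0.045, 0.021], [-0.043, 0.024], [-0.042, 0.027], [-0.04, 0.03], [-0.037, 0.033], [-0.035, 0.035], [-0.033, 0.037], [-0.03, 0.04], [-0.027, 0.042], [-0.024, 0.043], [-0.021, 0.045], [-0.018, 0.046], [-0.014, 0.047], [-0.011, 0.048], [-0.008, 0.049], [-0.004, 0.049]]
```

Request:
send_rows([
  [[-0.049,-0.01,0],[0,0,0]],
  [[-0.049,-0.006,0],[0,0,0]],
  [[-0.05,-0.003,0],[0,0,0]],
  [[-0.05,0.001,0],[0,0,0]],
  [[-0.049,0.004,0],[0,0,0]],
  [[-0.049,0.008,0],[0,0,0]],
  [[-0.048,0.011,0],[0,0,0]],
  [[-0.047,0.014,0],[0,0,0]],
  [[-0.046,0.018,0],[0,0,0]],
  [[-0.045,0.021,0],[0,0,0]],
  [[0,0,0],[0,0,0]],
])

```text
time: 33.05
eef_pos: [0.5129, 0.11, 0.1196]
tcp_rot: [0.707, 0.015, -0.007, -0.707]
contact_force: [1.6, -3.1, 12.5]
opening: 0.247
```

```bash
python3 - <<'E'
from h import *
k=jig(47-85*np.cos(1.1),24);plan(*k,.0392+.085*np.sin(1.1),yaw=91.85)
E
```

```text
pos [512.9 110.  119.6] jig [13.8 25.1] jawyaw 91.8 down [ 0.0117 -0.001  -0.9999] F [ 1.61 -3.06 12.48] open 0.247 t 33.05
turn(rev) [ 0.0002 -0.0001  0.0019] deg 0.05 -> shift units [-0.045   0.0385 -0.009 ] xx [0.999 0.032 0.   ]
```

Request:
send_rows([
  [[-0.02,0.012,0],[0,0,0]],
  [[-0.02,0.012,0],[0,0,0]],
  [[0,0,0],[0,0,0]],
])

```text
time: 33.35
eef_pos: [0.5084, 0.1099, 0.1176]
tcp_rot: [0.707, 0.015, -0.007, -0.707]
contact_force: [-0.2, -3.0, 17.5]
opening: 0.244
```

```bash
python3 - <<'E'
from h import *
k=jig(47-85*np.cos(1.1),24);plan(*k,.0392+.085*np.sin(1.1),yaw=91.85)
E
```

```text
pos [508.4 109.9 117.6] jig [ 9.3 25.1] jawyaw 91.81 down [ 0.0113 -0.0011 -0.9999] F [-0.16 -2.98 17.49] open 0.244 t 33.35
turn(rev) [ 0.0002 -0.0001  0.0018] deg 0.04 -> shift units [-0.0071  0.0222 -0.0093] xx [0.999 0.032 0.   ]
```

Request:
send_rows([
  [[-0.01,-0.025,0],[0,0,0]],
  [[-0.043,0.02,0],[0,0,0]],
  [[-0.042,0.025,0],[0,0,0]],
  [[-0.04,0.028,0],[0,0,0]],
  [[-0.037,0.031,0],[0,0,0]],
  [[0,0,0],[0,0,0]],
])

```text
time: 33.95
eef_pos: [0.4815, 0.109, 0.1019]
tcp_rot: [0.708, 0.01, -0.013, -0.706]
contact_force: [-2.2, -5.7, 4.6]
opening: 0.244
```

```bash
python3 - <<'E'
from h import *
s=get_state();j=unjig(s["eef_pos"]);th=np.arccos((47-j[0])/85);print("theta",th,"off",s["eef_pos"][2]*1000-34-85*np.sin(th))
k=jig(47-85*np.cos(.8),24);plan(*k,.041+.085*np.sin(.8),yaw=91.85)
E
```

```text
theta 0.7066784047871748 off 12.6964528878054
pos [481.5 109.  101.9] jig [-17.6  25.1] jawyaw 91.81 down [-0.0044 -0.0018 -1.    ] F [-2.16 -5.74  4.59] open 0.244 t 33.95
turn(rev) [ 0.0003 -0.0001 -0.0007] deg 0.04 -> shift units [ 0.0452 -0.0007 -0.009 ] xx [0.999 0.032 0.   ]
```

```bash
python3 - <<'E'
from h import *
c=read_camera("side");p=get_state()["eef_pos"];u=proj(c,p)[0].astype(int)
a=c["img"][u[1]-45:u[1]+55,u[0]-65:u[0]+65];print(u)
print("tcp",(proj(c,p)[0]-u+[65,45])*6)
for t in(.6,.7,.8,.9):print(t,np.round((proj(c,[*jig(47-85*np.cos(t),24),.034+.085*np.sin(t)])[0]-u+[65,45])*6))
print("hinge",np.round((proj(c,[*jig(47,24),.034])[0]-u+[65,45])*6))
cv2.imwrite("pics/side7.png",cv2.resize(a,None,fx=6,fy=6,interpolation=cv2.INTER_CUBIC))
E
```

```text
[297 211]
tcp [394.98911149 271.18291352]
0.6 [409. 321.]
0.7 [396. 303.]
0.8 [380. 287.]
0.9 [362. 272.]
hinge [216. 429.]
```

View pics/side7.png

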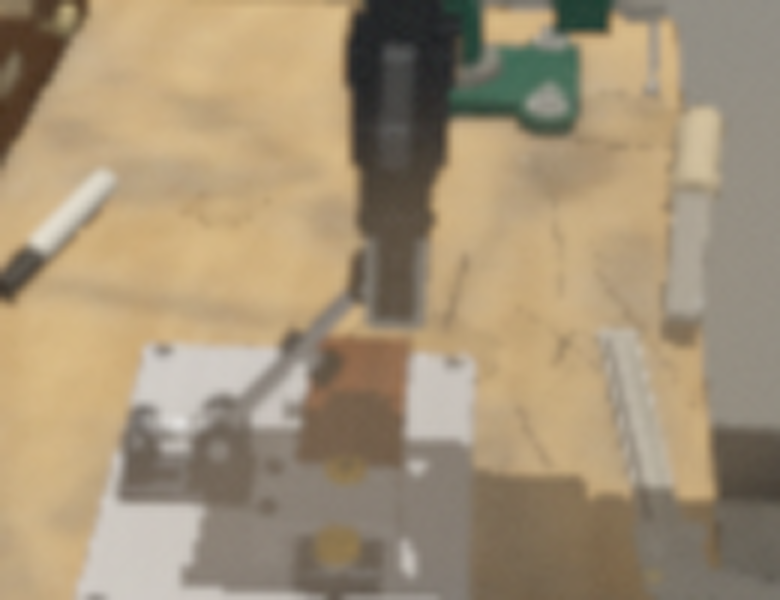

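The side crop shows the clip bar running from (216,425) to the knob at about (367,275), roughly 0.87 rad. The knob has slid towards the +x edge of the pads because my path ran outside its circle. I'll recentre radially before lowering further.

Request:
send_rows([
  [[0.011,0.013,0],[0,0,0]],
  [[0.011,0.013,0],[0,0,0]],
  [[0.011,0.013,0],[0,0,0]],
  [[0,0,0],[0,0,0]],
], grip_force=25)

```text
time: 34.4
eef_pos: [0.4804, 0.109, 0.0988]
tcp_rot: [0.708, 0.003, -0.02, -0.706]
contact_force: [-23.7, -6.9, 28.9]
opening: 0.243
```

```bash
cat >> h.py <<'E'
def clip(off,th):
    s=get_state();j=unjig(s["eef_pos"]);p=np.array([j[0],s["eef_pos"][2]*1000])
    c=read_camera("side");f=lambda t:np.array([47-85*np.cos(t),34+85*np.sin(t)])
    print("tool",np.round(p,1),"F",np.round(s["contact_force"],1),"down",np.round(R.from_quat(s["tcp_rot"]).as_matrix()[:,1],4))
    for t in th:
        d=(f(t)+off-p)/120;print(t,"tot units x,y",np.round([d[0],-d[1]],3))
def bar():
    "clip angle from the bar's bright/dark edge line is measured by eye: saves a crop with the ray lines for given angles"
E
python3 - <<'E'
from h import *
clip(np.array([-5.7,-1.7]),[.87,.7,.5])
c=read_camera("side");cv2.imwrite("pics/s8raw.png",c["img"])
# bar darkness along clip line: compare rays from hinge at candidate angles on the part 25..60 mm
g=cv2.cvtColor(c["img"],cv2.COLOR_BGR2GRAY).astype(np.float32)
for t in np.arange(.5,1.15,.05):
    r=np.linspace(45,70,20);P=np.array([[*jig(47-a*np.cos(t),24),.034+a*np.sin(t)/1000] for a in r])
    uv=proj(c,P).astype(np.float32);v=cv2.remap(g,uv[:,:1],uv[:,1:],cv2.INTER_LINEAR);print(round(t,2),round(float(v.mean()),1),round(float(v.std()),1))
E
```

```text
tool [-18.7  98.8] F [-23.7  -6.9  28.9] down [-0.0232 -0.0035 -0.9997]
0.87 tot units x,y [0.043 0.013]
0.7 tot units x,y [-0.042  0.098]
0.5 tot units x,y [-0.121  0.215]
0.5 107.9 7.7
0.55 103.6 10.2
0.6 103.0 9.7
0.65 111.1 11.1
0.7 124.2 17.5
0.75 134.2 17.4
0.8 134.3 7.2
0.85 128.6 4.2
0.9 135.4 20.4
0.95 149.6 27.8
1.0 162.6 14.2
1.05 172.1 4.8
1.1 175.3 3.5
```

```bash
python3 - <<'E'
import numpy as np
th=np.linspace(.87,1.65,10);P=np.c_[-85*np.cos(th),85*np.sin(th)];d=np.diff(P,axis=0)/120
print([[float(round(a,3)),float(round(-b,3))] for a,b in d])
E
```

```text
[[0.049, -0.038], [0.052, -0.033], [0.054, -0.029], [0.057, -0.024], [0.058, -0.019], [0.06, -0.014], [0.061, -0.008], [0.061, -0.003], [0.061, 0.002]]
```

Request:
send_rows([
  [[-0.028,-0.034,0],[0,0,0]],
  [[0.049,-0.038,0],[0,0,0]],
  [[0.052,-0.033,0],[0,0,0]],
  [[0.054,-0.029,0],[0,0,0]],
  [[0.057,-0.024,0],[0,0,0]],
  [[0.058,-0.019,0],[0,0,0]],
  [[0.06,-0.014,0],[0,0,0]],
  [[0,0,0],[0,0,0]],
])

```text
time: 35.3
eef_pos: [0.5223, 0.1104, 0.1198]
tcp_rot: [0.707, 0.009, -0.013, -0.707]
contact_force: [0.3, -3.7, 1.2]
opening: 0.244
```

```bash
python3 - <<'E'
from h import *
clip(np.array([-9.6,2.9]),[1.2,1.3,1.4,1.65])
E
```

```text
tool [ 23.2 119.8] F [ 0.3 -3.7  1.2] down [-0.0053 -0.0011 -1.    ]
1.2 tot units x,y [-0.139  0.031]
1.3 tot units x,y [-0.071  0.008]
1.4 tot units x,y [-0.002 -0.007]
1.65 tot units x,y [ 0.174 -0.015]
```

Request:
send_rows([
  [[0.06,-0.008,0],[0,0,0]],
  [[0.06,-0.005,0],[0,0,0]],
  [[0.06,-0.002,0],[0,0,0]],
  [[0,0,0],[0,0,0]],
])

```text
time: 35.75
eef_pos: [0.5453, 0.1113, 0.1219]
tcp_rot: [0.707, 0.011, -0.011, -0.707]
contact_force: [2.1, -5.0, -0.5]
opening: 0.24
```

Request:
send_rows([
  [[0,0,0],[0,0,0]],
  [[0,0,0],[0,0,0]],
  [[0,0,0],[0,0,0]],
  [[0,0,0],[0,0,0]],
  [[0.05,0,0],[0,0,0]],
  [[0.05,0,0],[0,0,0]],
  [[0,0,0],[0,0,0]],
], gripper=0.45)

```text
time: 36.45
eef_pos: [0.5578, 0.1119, 0.1225]
tcp_rot: [-0.707, -0.011, 0.011, 0.707]
contact_force: [0.1, -0.7, 0.2]
opening: 0.55
```

```bash
python3 - <<'E'
from h import *
k=jig(47-85*np.cos(1.8),25);plan(*k,.119,yaw=91.85)
c=read_camera("side");p=get_state()["eef_pos"];u=proj(c,p)[0].astype(int)
a=c["img"][u[1]-40:u[1]+60,u[0]-65:u[0]+65]
for t in(1.6,1.7,1.8):print(t,np.round((proj(c,[*jig(47-85*np.cos(t),24),.034+.085*np.sin(t)])[0]-u+[65,40])*6))
cv2.imwrite("pics/side9.png",cv2.resize(a,None,fx=6,fy=6,interpolation=cv2.INTER_CUBIC))
E
```

```text
pos [557.8 111.9 122.5] jig [58.7 25.5] jawyaw 91.77 down [-7.e-04  1.e-04 -1.e+00] F [ 0.1  -0.72  0.16] open 0.55 t 36.45
turn(rev) [-0.     -0.0002 -0.0001] deg 0.08 -> shift units [ 0.0632  0.0293 -0.0046] xx [0.999 0.032 0.   ]
1.6 [417. 249.]
1.7 [393. 250.]
1.8 [370. 253.]
```

View pics/side9.png

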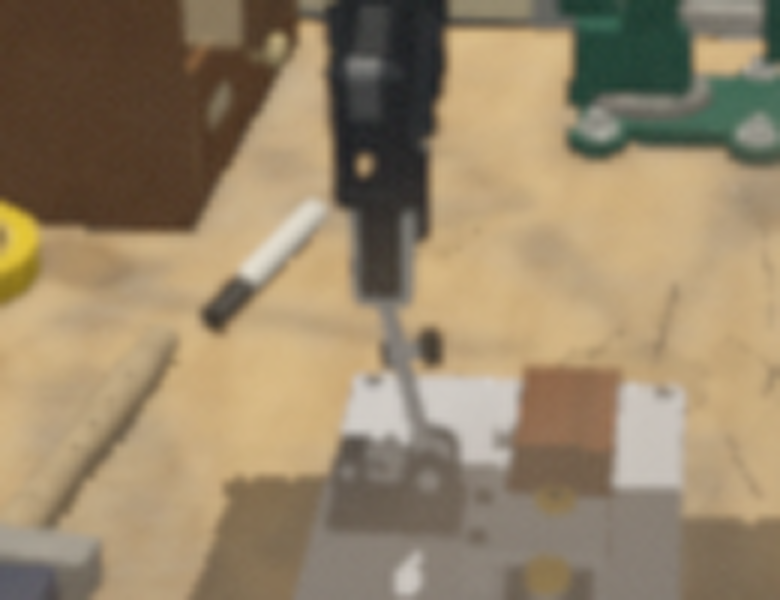

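The side crop shows the clip open again, with its bar from (430,440) up to the fingers at (385,300). I'll regrip it centred and lightly, then lower it along the true arc with a check after each segment.

Request:
send_rows([
  [[0.04,0.015,-0.004],[0,0,0]],
  [[0.025,0.014,0],[0,0,0]],
  [[0,0,0],[0,0,0]],
  [[0,0,0],[0,0,0]],
])

```text
time: 36.9
eef_pos: [0.5644, 0.1117, 0.1185]
tcp_rot: [0.707, 0.01, -0.012, -0.707]
contact_force: [0.1, 0.5, -0.6]
opening: 0.55
```

Request:
send_rows([
  [[0,0,0],[0,0,0]],
  [[0,0,0],[0,0,0]],
  [[0,0,0],[0,0,0]],
  [[0,0,0],[0,0,0]],
], gripper=1, grip_force=20)

```text
time: 37.3
eef_pos: [0.5644, 0.1118, 0.1188]
tcp_rot: [-0.707, -0.01, 0.012, 0.707]
contact_force: [-0.2, -0.2, 0.6]
opening: 0.253
```

Request:
send_rows([
  [[-0.049,-0.01,0],[0,0,0]],
  [[-0.049,-0.006,0],[0,0,0]],
  [[-0.05,-0.003,0],[0,0,0]],
  [[-0.05,0.001,0],[0,0,0]],
  [[-0.049,0.004,0],[0,0,0]],
  [[-0.049,0.008,0],[0,0,0]],
  [[0,0,0],[0,0,0]],
])

```text
time: 38.0
eef_pos: [0.5313, 0.1106, 0.1212]
tcp_rot: [-0.707, -0.013, 0.009, 0.707]
contact_force: [5.8, 1.0, -0.4]
opening: 0.249
```

```bash
python3 - <<'E'
from h import *
clip(np.array([0,3]),[1.5,1.38,1.3])
E
```

```text
tool [ 32.3 121.2] F [ 5.8  1.  -0.4] down [ 6.7e-03  2.0e-04 -1.0e+00]
1.5 tot units x,y [ 0.073 -0.005]
1.38 tot units x,y [-0.011  0.006]
1.3 tot units x,y [-0.067  0.019]
```

Request:
send_rows([
  [[-0.048,0.011,0],[0,0,0]],
  [[-0.047,0.014,0],[0,0,0]],
  [[-0.046,0.018,0],[0,0,0]],
  [[-0.045,0.021,0],[0,0,0]],
  [[-0.043,0.024,0],[0,0,0]],
  [[0,0,0],[0,0,0]],
])

```text
time: 38.65
eef_pos: [0.5026, 0.1096, 0.1117]
tcp_rot: [0.707, 0.012, -0.011, -0.707]
contact_force: [-1.3, -0.2, 10.7]
opening: 0.25
```

```bash
python3 - <<'E'
from h import *
clip(np.array([-1,2.5]),[1.1,1.05,1.,.8,.6])
E
```

```text
tool [  3.5 111.7] F [-1.3 -0.2 10.7] down [ 1.4e-03 -6.0e-04 -1.0e+00]
1.1 tot units x,y [ 0.033 -0.004]
1.05 tot units x,y [0.002 0.013]
1.0 tot units x,y [-0.028  0.031]
0.8 tot units x,y [-0.139  0.119]
0.6 tot units x,y [-0.23   0.227]
```

Request:
send_rows([
  [[-0.042,0.027,0],[0,0,0]],
  [[-0.04,0.03,0],[0,0,0]],
  [[-0.037,0.033,0],[0,0,0]],
  [[-0.035,0.035,0],[0,0,0]],
  [[0,0,0],[0,0,0]],
])

```text
time: 39.2
eef_pos: [0.4805, 0.1088, 0.0939]
tcp_rot: [0.707, 0.008, -0.014, -0.707]
contact_force: [-5.4, -2.0, 6.3]
opening: 0.251
```

```bash
python3 - <<'E'
from h import *
clip(np.array([-1,2.5]),[.8,.75,.7,.5,.3])
E
```

```text
tool [-18.6  93.9] F [-5.4 -2.   6.3] down [-0.0081 -0.0013 -1.    ]
0.8 tot units x,y [ 0.045 -0.029]
0.75 tot units x,y [ 0.02  -0.004]
0.7 tot units x,y [-0.004  0.022]
0.5 tot units x,y [-0.083  0.139]
0.3 tot units x,y [-0.139  0.269]
```

Request:
send_rows([
  [[-0.03,0.039,0],[0,0,0]],
  [[-0.027,0.042,0],[0,0,0]],
  [[-0.025,0.043,0],[0,0,0]],
  [[-0.022,0.044,0],[0,0,0]],
  [[0,0,0],[0,0,0]],
])

```text
time: 39.75
eef_pos: [0.466, 0.1083, 0.0716]
tcp_rot: [0.707, 0.007, -0.016, -0.707]
contact_force: [-5.9, -1.5, 1.7]
opening: 0.249
```

```bash
python3 - <<'E'
from h import *
clip(np.array([-1,2.5]),[.5,.45,.4,.3,.2,.1,.05])
E
```

```text
tool [-33.2  71.6] F [-5.9 -1.5  1.7] down [-0.0128 -0.0015 -0.9999]
0.5 tot units x,y [ 0.038 -0.047]
0.45 tot units x,y [ 0.022 -0.015]
0.4 tot units x,y [0.007 0.017]
0.3 tot units x,y [-0.017  0.084]
0.2 tot units x,y [-0.035  0.152]
0.1 tot units x,y [-0.045  0.222]
0.05 tot units x,y [-0.048  0.257]
```

Request:
send_rows([
  [[-0.01,0.03,0],[0,0,0]],
  [[-0.007,0.03,0],[0,0,0]],
  [[-0.005,0.03,0],[0,0,0]],
  [[-0.004,0.03,0],[0,0,0]],
  [[-0.002,0.025,0],[0,0,0]],
  [[0,0,0],[0,0,0]],
])

```text
time: 40.4
eef_pos: [0.4602, 0.1081, 0.053]
tcp_rot: [0.708, 0.005, -0.018, -0.706]
contact_force: [-8.6, -2.9, -0.8]
opening: 0.253
```

```bash
python3 - <<'E'
from h import *
clip(np.array([-1,2.5]),[.3,.25,.2,.1,.05])
E
```

```text
tool [-38.9  53. ] F [-8.6 -2.9 -0.8] down [-0.019  -0.0019 -0.9998]
0.3 tot units x,y [ 0.031 -0.071]
0.25 tot units x,y [ 0.021 -0.037]
0.2 tot units x,y [ 0.013 -0.003]
0.1 tot units x,y [0.002 0.067]
0.05 tot units x,y [-0.     0.102]
```

Request:
send_rows([
  [[0,0.015,0],[0,0,0]],
  [[0,0.015,0],[0,0,0]],
  [[0,0.015,0],[0,0,0]],
  [[0,0.013,0],[0,0,0]],
  [[0,0,0],[0,0,0]],
])

```text
time: 40.95
eef_pos: [0.4594, 0.1081, 0.0457]
tcp_rot: [0.708, 0.004, -0.019, -0.706]
contact_force: [-9.2, -3.0, -0.9]
opening: 0.254
```

Request:
send_rows([
  [[0,0.01,0],[0,0,0]],
  [[0,0.01,0],[0,0,0]],
  [[0,0,0],[0,0,0]],
])

```text
time: 41.25
eef_pos: [0.4592, 0.1081, 0.0432]
tcp_rot: [0.708, 0.004, -0.019, -0.706]
contact_force: [-9.3, -3.7, -1.2]
opening: 0.246
```

```bash
python3 - <<'E'
from h import *
clip(np.array([-1,2.5]),[.1,.07,.05])
E
```

```text
tool [-39.9  43.2] F [-9.3 -3.7 -1.2] down [-0.0214 -0.002  -0.9998]
0.1 tot units x,y [ 0.011 -0.015]
0.07 tot units x,y [0.009 0.007]
0.05 tot units x,y [0.008 0.021]
```

Request:
send_rows([
  [[0,0.008,0],[0,0,0]],
  [[0,0.004,0],[0,0,0]],
  [[0,0,0],[0,0,0]],
])

```text
time: 41.6
eef_pos: [0.4591, 0.1081, 0.0418]
tcp_rot: [0.708, 0.004, -0.019, -0.706]
contact_force: [-10.3, -2.4, -1.4]
opening: 0.247
```

Request:
send_rows([
  [[0,0.008,0],[0,0,0]],
  [[0,0.004,0],[0,0,0]],
  [[0,0,0],[0,0,0]],
])

```text
time: 41.9
eef_pos: [0.4591, 0.1081, 0.0404]
tcp_rot: [0.708, 0.004, -0.019, -0.706]
contact_force: [-10.1, -3.5, -1.0]
opening: 0.251
```

Request:
send_rows([
  [[0,0.008,0],[0,0,0]],
  [[0,0,0],[0,0,0]],
])

```text
time: 42.1
eef_pos: [0.4591, 0.1081, 0.0393]
tcp_rot: [0.708, 0.004, -0.019, -0.706]
contact_force: [-9.9, -3.0, -2.1]
opening: 0.252
```

Request:
send_rows([
  [[0,0.008,0],[0,0,0]],
  [[0,0,0],[0,0,0]],
])

```text
time: 42.3
eef_pos: [0.4591, 0.1081, 0.0384]
tcp_rot: [0.708, 0.004, -0.019, -0.706]
contact_force: [-9.4, -2.6, -2.7]
opening: 0.245
```

Request:
send_rows([
  [[0,0.008,0],[0,0,0]],
  [[0,0,0],[0,0,0]],
])

```text
time: 42.5
eef_pos: [0.4591, 0.1081, 0.0374]
tcp_rot: [0.708, 0.004, -0.019, -0.706]
contact_force: [-9.4, -3.1, -3.3]
opening: 0.251
```

Request:
send_rows([
  [[0,0.008,0],[0,0,0]],
  [[0,0,0],[0,0,0]],
])

```text
time: 42.7
eef_pos: [0.4591, 0.1081, 0.0364]
tcp_rot: [0.708, 0.004, -0.019, -0.706]
contact_force: [-9.4, -2.8, -2.2]
opening: 0.252
```

Request:
send_rows([
  [[0,0.008,0],[0,0,0]],
  [[0,0,0],[0,0,0]],
])

```text
time: 42.9
eef_pos: [0.4591, 0.1081, 0.0355]
tcp_rot: [0.708, 0.004, -0.019, -0.706]
contact_force: [-10.0, -2.8, -2.9]
opening: 0.251
```

Request:
send_rows([
  [[0,0.008,0],[0,0,0]],
  [[0,0,0],[0,0,0]],
])

```text
time: 43.1
eef_pos: [0.4592, 0.1081, 0.0354]
tcp_rot: [0.708, 0.004, -0.019, -0.706]
contact_force: [-12.4, -3.5, 4.2]
opening: 0.253
```

```bash
python3 - <<'E'
from h import *
clip(np.array([-1,0]),[.1,.07,.05])
c=read_camera("side");p=get_state()["eef_pos"];u=proj(c,p)[0].astype(int)
a=c["img"][u[1]-60:u[1]+40,u[0]-85:u[0]+45]
for t in(0,.05,.1,.2):print(t,np.round((proj(c,[*jig(47-85*np.cos(t),24),.034+.085*np.sin(t)])[0]-u+[85,60])*6))
cv2.imwrite("pics/side10.png",cv2.resize(a,None,fx=6,fy=6,interpolation=cv2.INTER_CUBIC))
E
```

```text
tool [-40.   35.4] F [-12.4  -3.5   4.2] down [-0.0223 -0.0022 -0.9997]
0.1 tot units x,y [ 0.011 -0.059]
0.07 tot units x,y [ 0.01  -0.038]
0.05 tot units x,y [ 0.009 -0.024]
0 [506. 367.]
0.05 [506. 357.]
0.1 [506. 347.]
0.2 [503. 327.]
```

View pics/side10.png

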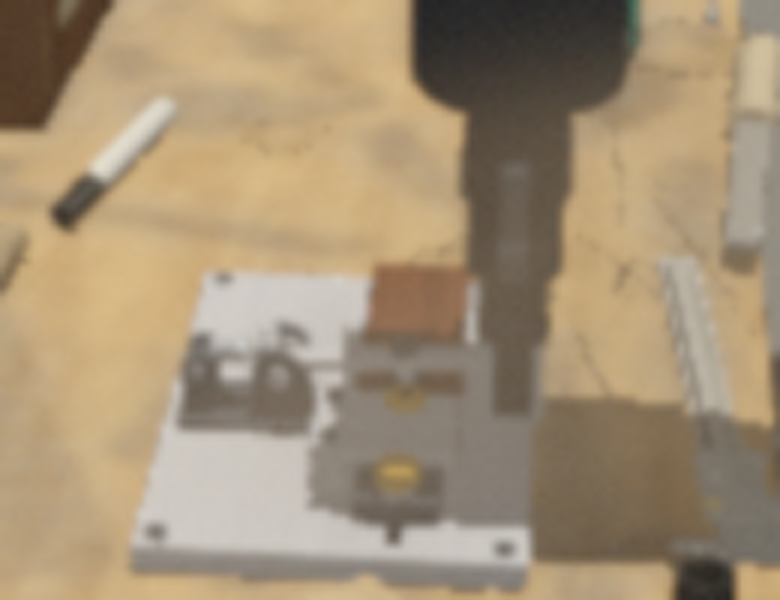

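Fz jumped from -2.9 to +4.2 N while the tool moved only 0.1 mm, so the foot is on the scale. The crop also shows the bar lying level at about (400,350). I'll relieve the force, release and retreat.

Request:
send_rows([
  [[-0.008,-0.006,0],[0,0,0]],
  [[-0.008,0,0],[0,0,0]],
  [[0,0,0],[0,0,0]],
])

```text
time: 43.5
eef_pos: [0.4592, 0.1081, 0.0361]
tcp_rot: [0.707, 0.006, -0.017, -0.706]
contact_force: [-5.2, -2.5, -3.5]
opening: 0.248
```

Request:
send_rows([
  [[0,0,0],[0,0,0]],
  [[0,0,0],[0,0,0]],
  [[0,0,0],[0,0,0]],
  [[0,0,0],[0,0,0]],
  [[0,-0.05,0],[0,0,0]],
  [[0,-0.1,0],[0,0,0]],
  [[0,-0.2,0],[0,0,0]],
  [[0,-0.3,0],[0,0,0]],
  [[0,-0.3,0],[0,0,0]],
  [[0,-0.3,0],[0,0,0]],
  [[0,0,0],[0,0,0]],
], gripper=0.45)

```text
time: 44.6
eef_pos: [0.4692, 0.1088, 0.1968]
tcp_rot: [-0.707, -0.015, 0.007, 0.707]
contact_force: [1.3, -0.7, 0.3]
opening: 0.55
```

Request:
send_rows([
  [[0,0,0.2],[0,0,0]],
  [[0,0,0.35],[0,0,0]],
  [[0,0,0.35],[0,0,0]],
  [[0,0,0.35],[0,0,0]],
  [[0,0,0.3],[0,0,0]],
  [[0,0,0.2],[0,0,0]],
  [[0,0,0],[0,0,0]],
])

```text
time: 45.3
eef_pos: [0.4583, 0.3209, 0.1894]
tcp_rot: [-0.707, -0.012, 0.013, 0.707]
contact_force: [0.2, -1.1, -0.8]
opening: 0.546
```

```bash
python3 - <<'E'
from h import *
c=read_camera("top");im=c["img"];hsv=cv2.cvtColor(im,cv2.COLOR_BGR2HSV);s=get_state();print(s["time"],s["eef_pos"])
u=proj(c,[*jig(0,0),.02])[0].astype(int)
m=cv2.inRange(hsv,(0,90,0),(15,255,160));o=np.zeros_like(m);o[u[1]-40:u[1]+40,u[0]-45:u[0]+60]=m[u[1]-40:u[1]+40,u[0]-45:u[0]+60]
cn=rect(cv2.morphologyEx(o,cv2.MORPH_CLOSE,np.ones((9,9))));P=np.array([unjig(q) for q in ray(c,cn,.022)]);print("scale visible jig",P.min(0),P.max(0),cv2.minAreaRect(P.astype(np.float32)))
k=cv2.inRange(hsv,(0,0,0),(180,255,60));o[:]=0;o[u[1]-60:u[1]+40,u[0]-45:u[0]+40]=k[u[1]-60:u[1]+40,u[0]-45:u[0]+40]
n,l,st,ce=cv2.connectedComponentsWithStats(o)
for i in range(1,n):
    if st[i,4]>15:print("dark",st[i,4],np.round(unjig(ray(c,ce[i],.045)[0]),1))
E
```

```text
45.35 [0.45839069 0.31944639 0.18921535]
scale visible jig [-18.40416083 -78.6831241 ] [18.5023453  35.50074116] ((-0.08756065368652344, -21.625030517578125), (36.72340774536133, 114.26712036132812), 0.2683505713939667)
dark 39 [-38.6  23.8]
```

```bash
python3 -c "
from plant import *
print(sign_off())"
```

```text
the job is handed in; nothing more can be done
None
```

The scale is loaded and clamped in the jig, and the job was handed in at about 45 s of the 72 s allowed. I got no verdict back.

**What I did**
1. I swung the clip up by its knob and saw it stay open in the picture.
2. I laid the scale on the base plate and slid it under the bush plate until it met the end stop.
3. I released it, pushed it against the fence and dowel with closed fingertips (6.5 N), then pushed it home against the stop again (6.2 N).
4. I swung the clip back while holding the knob and let go only once its foot was on the scale.

**Forces**
- The first push on the stop was the hardest on any locator, at about 15 N against the 20 N limit.
- While I still held the knob, I estimate the foot pressed on the scale with about 22 N, under the 35 N limit. I reduced that before letting go.

**One failure on the way:** the first lowering of the clip left its arc, and the knob slid to the edge of the pads. I pushed the clip back to open without letting it snap, gripped it again in the middle and lowered it. Trying to recentre it in the grip put about 37 N on the pads.

**Last checks**
- **Scale:** its centre measured at x ≈ -0.1 mm and it lies about 0.3° off the jig's y axis, which is within the camera's accuracy. Its free end is at y ≈ -79 mm, so the stop face is at about y = 60 mm.
- **Fence, dowel and stop:** contact was felt only as forces during the pushes. I did not probe again after clamping.
- **Clip:** the knob is at its shut position (measured -38.6, 23.8 mm; given -38, 24 mm).
- **Bystanders:** I moved none of them on purpose, but I did not check their positions again at the end.

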